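Take a spent filter cartridge out of a water unit and lay it in its drip tray

ROBOT

A 6-joint arm with a two-finger parallel gripper is mounted at the origin on the work surface. World frame = base frame: x ahead of the robot, y to its left, z up, the work surface at z = 0. Lengths are in m, angles in rad, forces in N, time in s.
With the tool pointing down it reaches from about 0.35 to 0.925 m from the base axis. Payload 6.4 kg.
Tool frame: the origin (TCP) lies at the very end of the fingers, on their centre line; the grasp point (between the pads) lies 19 mm behind it (manip.grip_point_offset is the distance from the TCP to the grasp point, in m); z points along the fingers, y is the direction in which the jaws open and shut (so a half turn about z gives the same grasp; the last joint's range is limited). The gripper opens to 85 mm and grips with 20 to 120 N. Pads are 22 mm wide; open, the fingers measure 114 mm over their backs; the gripper's body (76 mm by 85 mm) begins 54 mm behind the grasp point. The pads swing forward as they close: fully open they stand 13 mm farther back than shut.
Start: joints at [1.114, 0.245, 1.558, -0, 1.339, -0.174], TCP at [0.181, 0.624, 0.231] pointing down, gripper open.
Joint ranges: [-3.13, 3.13], [-1.02, 2.26], [0.13, 2.54], [-0.95, 4.09], [0.21, 2.88], [-2.74, 2.74]. Speed limits (rad/s): [2.57, 2.57, 3.14, 3.14, 3.14, 3.14].

INTERFACE

Orientations are given as a 3x3 rotation matrix whose columns are the frame's x, y, z axes.
In Python, from bench import manip gives the robot as it stands. The module is installed in compiled form; this text tells all that it offers.
- The arm moves only by the shell command python3 -m crank 'ROWS' [OPENING] [FORCE]. ROWS is JSON, a list of rows, each a list of 2 entries, a list of its own where there are three numbers: the shift along the tool's x, y, z in m, then the turn, a rotation vector about the tool's x, y, z in degrees. A call has 1 to 8 rows; each row shifts and turns the commanded pose from where the row before left it, along the tool's axes as they then stand; what a row does not reach is not made up. A row lasts 1/10 s, in which the tool goes at most 50 mm and 8.59 degrees, less where a joint would pass 70% of its speed; a pose out of reach is approached as far as the arm can. A call with a gripper value outside its range is refused whole. OPENING is the finger opening in m, from 0 to 0.0854, set as the call begins (- or left out, the last holds). The fingers move at their own pace and stop on an object; FORCE is the grip in N (left out, the last holds). Time passes only in rows, so rows that do not move let the fingers close. It gives the time, the measured TCP pose, the force and the opening at its end, in the units of the state.
- manip.sense(): the state, without advancing time (a new reading comes with each control period).
- manip.get_image(name): name is "scene" or "side" or "wrist"; returns a dict with "color" (400x640x3 uint8, red, green, blue), "fx", "fy", "cx", "cy" (pixels), "pose" (4x4, takes a point from camera to world coordinates). Camera axes: x right, y up, looking along -z (the intrinsics and any distortion apply to the point x, -y, -z); pixel columns grow to the right and rows downward; lengths in m; the calibration is good to about 2 mm. A picture is of the moment at which its call begins. There is no depth.
- manip.job_done(): hands the job in, once; it reports no verdict.
Trained networks look in the newest picture that a camera, given by its name, has taken for a name from the list of things; names that differ only in an ending like _2 or _b are one class to them, and where a whole thing is asked for, a point or a joint stands for the part that bears it (a point fixed in the world has none). Each returns a list of dicts, best first, with "confidence" (0 to 1); they miss things now and then, are a little off and sometimes report something else, mostly with a low value. They report only what shows in the picture. A call takes as long as a camera call. They do not tell look-alikes from the thing itself.
- manip.regions_of(camera, query): "pixels" (400x640 bool, what is visible of it) and "at" ([column, row] in pixels, amid what is visible of it).
The state is a dict: "time": time; "joint_pos": joint angles; "dq": joint speeds; "joint_torque": joint torques, N m; "position": TCP position; "orientation": TCP orientation; "wrist_force": force on the tool from outside, world axes, zero at the start; "torque": the same for the moment, N m; "finger_gap": opening from 0.0 (shut) to 1.0 (fully open).
Only numpy, scipy, OpenCV 4.12 (cv2) and the standard library are available. Lean on these libraries where they do the work, as an engineer would, in place of code of your own. Each camera call takes 0.05 s, during which the arm holds its last target.

TASK

Change-over of the water filter: first shut the supply valve beside the unit by turning its lever fully across the pipe, then unlock the short cartridge with the bar grip and draw it out of its socket. Nobody has marked which way it unlocks, so try it and turn it all the way to its stop in the direction that gives. Lay the cartridge on its side in the saddles of the drip tray, letting go only once it is down, and leave the valve shut and everything else on the table where it is.

Things in the scene. Friction and masses are not known exactly. Their poses are not given: they have to be found in the camera images.
- unit: White water-filter unit, fixed, 220 mm deep (x), 280 mm wide (y); origin: centre of its underside; front to its -x. Its deck slopes at 35 deg from 43 mm high at the front edge to 159 mm at a flat rear ledge 55 mm deep, with two dial gauges up to 213 mm high. Two cartridges stand square on the deck and so lean 35 deg to the unit's -x: the short one, with a bar grip, at unit y = +60 mm, the main filter at -75 mm
- main_filter (a point): Top of the main filter, which stays: fixed, white, domed, no bar grip; 166 mm tall along its leaning axis, 64 mm across, with an 82 mm collar at its foot
- valve (a joint): Angle (rad) of the valve lever about its vertical pivot: 0 = open, lever along the pipe, pointing to the unit's -y, away from the unit's flank; 1.571 = shut, at its stop, lever across the pipe, pointing to the unit's -x. It closes clockwise seen from above. Starts at 0 to 0.25; stays where left; resists with about 0.1 N m
- valve_axis (a point): Point on the lever's pivot axis at mid-height of the lever, 84 mm above the table. Below it the brass valve body reaches 61 mm high; round the axis a stem and hub of radius 9 mm. The supply pipe (14 mm, fittings 29 mm, centre 45 mm above the table) leaves the unit's -y flank, runs along y through the valve to 80 mm beyond it, and bends there to the unit's +x
- lever_tip (a point): Point on the lever 54 mm out from its pivot axis, mid-height, in its black sleeve: 15 mm wide, 13 mm tall, 21 to 66 mm out from the axis, underside 77 mm above the table. Its axes turn with the lever, which points along its -y
- lock (a joint): Angle (rad) of the socket's turning sleeve, which turns with the cartridge's square foot: 0 = locked, as at the start; positive = counter-clockwise seen from the bar-grip end. One way it is blocked after at most 0.1 rad; the other way it turns with about 0.3 N m to a stop at 1.06 (or -1.06), unlocked. Which way gives changes from start to start and cannot be seen
- socket (a point): Centre of the socket's mouth on the sloping deck; z along the cartridge's axis, out of the deck; turns with the sleeve. Recess 31.2 mm square, 24 mm deep. Two fixed hooks before and behind it, up to 47 mm from the axis, 15.5 mm high, overhang the cartridge's lugs while locked; turned beyond about 0.7 rad the lugs are clear and the cartridge draws out along z; if let go it stays seated, sagging up to 5 deg more
- cartridge_mid (a point): Centre of the short cartridge's round body, 57.5 mm from the body's ends and near its balance point; z along the axis to the bar grip, x along the bar. White plastic, 0.2 to 0.4 kg; body 56 mm across, 115 mm long. Below it a square foot, 30 mm wide, 22 mm long, in the socket; at its lower end two lugs on +x and -x, 12 mm wide, 7 mm high, 38.5 mm from the axis
- bar_grip (a point): Centre of the grey bar grip on the cartridge's top, 72.5 mm from cartridge_mid along the axis: 42 mm long (its x), 16 mm thick (its y), standing 30 mm above the body's top. When locked, the bar lies fore and aft in the unit
- cradle_rest (a point): Where cartridge_mid lies when it is laid down: 66 mm above the table, midway between two V saddles 56 mm apart, each 10 mm thick, 54 mm wide, up to 49 mm above the table. They stand in a fixed grey drip tray 190 x 120 mm with a 16 mm rim. x runs along the tray: the cartridge's axis lies along it, either way round, on both saddles; z is up
- tray_a: Bystander: eight-sided white card tray, 112 mm across, 45 mm high, loose; origin at its underside
- tape: Bystander: roll of clear tape lying flat, 90 mm across, 24 mm high, loose; origin at its underside
- glue: Bystander: white glue bottle, 48 mm across, 130 mm high, loose; origin at its underside
- driver: Bystander: screwdriver lying on the table, loose
- folder: Bystander: white bone folder 150 x 22 x 6 mm lying flat, loose
- mug: Bystander: white mug, 76 mm across, 90 mm high, loose; origin at its underside
There are look-alikes about, which are no part of the job. Leave any purple look-alike of the part that bears cartridge_mid alone.

How it is judged:
By the outcome, as a careful person would: the job done as asked, in the order asked, and still so for the second after the job is handed in, with the robot touching nothing.
It also fails if it takes over 72 s, if anything falls off the work surface, if the arm or the gripper's body presses on something with over 40 N, if the wrist force passes 120 N, or if a joint passes its speed limit or range.

## Working session

There is one attempt and no reset: what is moved stays moved. The work goes in short steps, Python scripts to look and compute and a shell command to move; the robot and the scene stay as the last step left them, time stands still between calls to the robot, and variables do not carry over. Pictures are saved under pics/ and viewed, and the job is handed in when it is done.

```bash
mkdir -p pics; ls; python3 - <<'E'
from bench import manip
import cv2
s=manip.sense()
print(s)
for n in ("scene","side","wrist"):
    d=manip.get_image(n)
    cv2.imwrite(f"pics/{n}0.png",d["color"][:,:,::-1])
    print(n,d["fx"],d["fy"],d["cx"],d["cy"],d["pose"].round(4).tolist(),[k for k in d])
E
```

```text
pics
{'time': 0.0, 'joint_pos': array([ 1.11387489e+00,  2.45803995e-01,  1.55899913e+00, -2.61642028e-06,
        1.33868134e+00, -1.74093848e-01]), 'dq': array([ 0.00180709,  0.00070685,  0.00073123, -0.00043501, -0.00100639,
       -0.00198523]), 'joint_torque': array([ 6.35213528e-04, -4.29520047e+01, -3.26124251e+01, -1.04176245e-04,
        5.41502028e-03, -2.74561233e-05]), 'position': array([0.18114346, 0.62368093, 0.23019476]), 'orientation': array([[-9.60270211e-01,  2.79070654e-01, -8.32357129e-04],
       [ 2.79071706e-01,  9.60268763e-01, -1.69886065e-03],
       [ 3.25184400e-04, -1.86365259e-03, -9.99998211e-01]]), 'wrist_force': array([-0.17768918,  0.74883624, -0.1534007 ]), 'torque': array([ 0.0237459 , -0.01584946, -0.01333833]), 'finger_gap': 0.9957155860325234}
scene 463.30875204540473 463.30875204540473 324.16668021239497 199.46215224088994 [[0.0078, -0.8442, 0.536, 1.1538], [0.9999, 0.0031, -0.0097, -0.0528], [0.0065, 0.5361, 0.8442, 1.2433], [0.0, 0.0, 0.0, 1.0]] ['color', 'fx', 'fy', 'cx', 'cy', 'pose']
side 511.82973673132034 511.82973673132034 317.0504600590662 195.6379522809614 [[0.7131, 0.5162, -0.4743, -0.2685], [-0.7008, 0.5072, -0.5017, -0.8516], [-0.0184, 0.6902, 0.7234, 1.3102], [0.0, 0.0, 0.0, 1.0]] ['color', 'fx', 'fy', 'cx', 'cy', 'pose']
wrist 292.01333751027767 292.01333751027767 319.37628437362065 199.22933765588178 [[0.2798, -0.914, -0.2938, 0.1053], [0.9601, 0.2653, 0.0889, 0.6469], [-0.0032, -0.307, 0.9517, 0.373], [0.0, 0.0, 0.0, 1.0]] ['color', 'fx', 'fy', 'cx', 'cy', 'pose']
```

View pics/scene0.png

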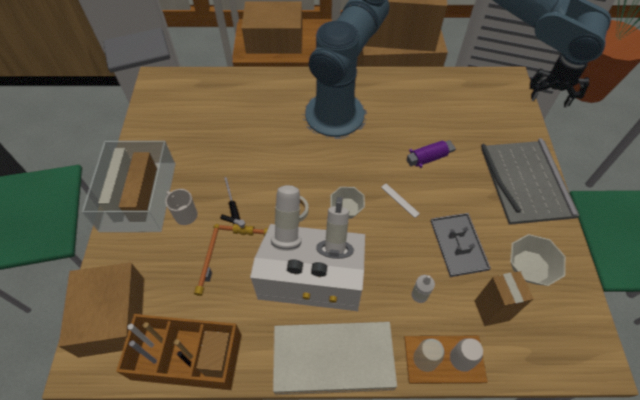

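View pics/side0.png

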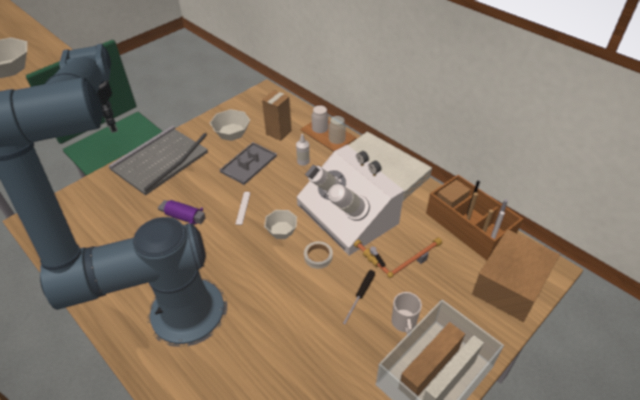

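View pics/wrist0.png

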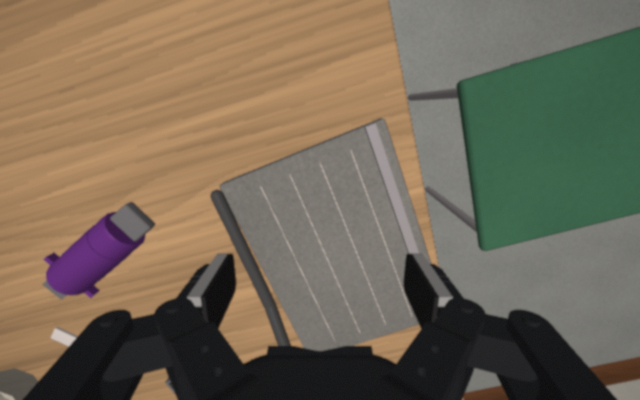

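```bash
cat > h.py <<'E'
from bench import manip
import numpy as np, cv2
def K(d): return np.array([[d["fx"],0,d["cx"]],[0,d["fy"],d["cy"]],[0,0,1]])
def ray(d,uv):
    P=d["pose"]; v=np.array([(uv[0]-d["cx"])/d["fx"],-(uv[1]-d["cy"])/d["fy"],-1.])
    return P[:3,3],P[:3,:3]@v
def atz(d,uv,z):
    o,v=ray(d,uv); return o+v*(z-o[2])/v[2]
def tri(l):
    A=np.zeros((3,3));b=np.zeros(3)
    for d,uv in l:
        o,v=ray(d,uv);v=v/np.linalg.norm(v);M=np.eye(3)-np.outer(v,v);A+=M;b+=M@o
    p=np.linalg.solve(A,b)
    return p,[np.linalg.norm(proj(d,p)-uv) for d,uv in l]
def proj(d,p):
    P=d["pose"]; q=P[:3,:3].T@(np.asarray(p)-P[:3,3])
    return np.array([d["cx"]-d["fx"]*q[0]/q[2],d["cy"]+d["fy"]*q[1]/q[2]])
def crop(d,c,w,h,s,name):
    u,v=int(c[0]),int(c[1]);x0=max(0,u-w//2);y0=max(0,v-h//2)
    im=d["color"][y0:y0+h,x0:x0+w,::-1]
    cv2.imwrite(name,cv2.resize(im,None,fx=s,fy=s,interpolation=cv2.INTER_CUBIC)); return x0,y0
E
python3 - <<'E'
from h import *
for n in ("scene","side"):
    d=manip.get_image(n)
    for q in ("unit","main_filter","valve","valve_axis","lever_tip","socket","cartridge_mid","bar_grip","cradle_rest","tray_a","tape","glue","driver","folder","mug","lock"):
        try:
            r=manip.regions_of(n,q)
            print(n,q,[(round(float(x["confidence"]),2),np.round(x["at"]).tolist(),int(x["pixels"].sum())) for x in r[:4]])
        except Exception as e: print(n,q,e)
    print(crop(d,(290,240) if n=="scene" else (370,210),200,150,4,f"pics/{n}_c1.png"))
print(manip.sense()["time"])
E
```

```text
scene unit [(0.78, [297.0, 266.0], 9783), (0.64, [402.0, 200.0], 271)]
scene main_filter [(0.67, [299.0, 261.0], 9406)]
scene valve [(0.68, [308.0, 208.0], 124), (0.64, [234.0, 221.0], 111)]
scene valve_axis [(0.67, [294.0, 263.0], 9192)]
scene lever_tip [(0.48, [232.0, 221.0], 155)]
scene socket [(0.55, [351.0, 200.0], 681)]
scene cartridge_mid [(0.68, [432.0, 154.0], 776), (0.62, [339.0, 227.0], 982)]
scene bar_grip [(0.64, [340.0, 228.0], 997), (0.59, [431.0, 153.0], 811)]
scene cradle_rest [(0.78, [457.0, 245.0], 2492), (0.69, [351.0, 200.0], 679), (0.4, [337.0, 227.0], 995)]
scene tray_a [(0.73, [296.0, 261.0], 9547), (0.59, [350.0, 201.0], 630)]
scene tape [(0.47, [304.0, 210.0], 152), (0.43, [181.0, 202.0], 844)]
scene glue [(0.84, [425.0, 288.0], 438)]
scene driver []
scene folder [(0.7, [403.0, 198.0], 316)]
scene mug [(0.76, [182.0, 204.0], 869)]
scene lock [(0.37, [235.0, 208.0], 142)]
(190, 165)
side unit [(0.91, [357.0, 207.0], 7482)]
side main_filter [(0.19, [304.0, 152.0], 335)]
side valve [(0.42, [377.0, 256.0], 97)]
side valve_axis [(0.77, [357.0, 206.0], 7610), (0.45, [403.0, 311.0], 943)]
side lever_tip [(0.43, [379.0, 255.0], 87)]
side socket [(0.5, [304.0, 151.0], 352)]
side cartridge_mid [(0.83, [185.0, 213.0], 738), (0.61, [322.0, 177.0], 530)]
side bar_grip [(0.95, [181.0, 212.0], 764), (0.87, [325.0, 179.0], 495)]
side cradle_rest [(0.9, [251.0, 160.0], 1178)]
side tray_a [(0.57, [279.0, 221.0], 746), (0.21, [408.0, 311.0], 934)]
side tape [(0.82, [318.0, 248.0], 461)]
side glue [(0.56, [304.0, 152.0], 314)]
side driver [(0.82, [368.0, 284.0], 225)]
side folder [(0.73, [246.0, 210.0], 189), (0.71, [364.0, 286.0], 277)]
side mug [(0.6, [405.0, 311.0], 951)]
side lock [(0.56, [244.0, 212.0], 219)]
(270, 135)
1.85
```

View pics/scene_c1.png

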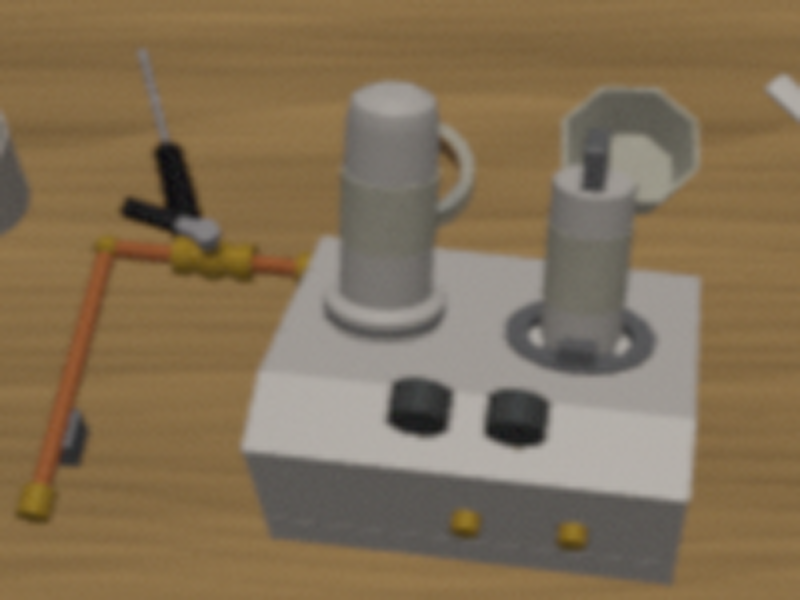

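View pics/side_c1.png

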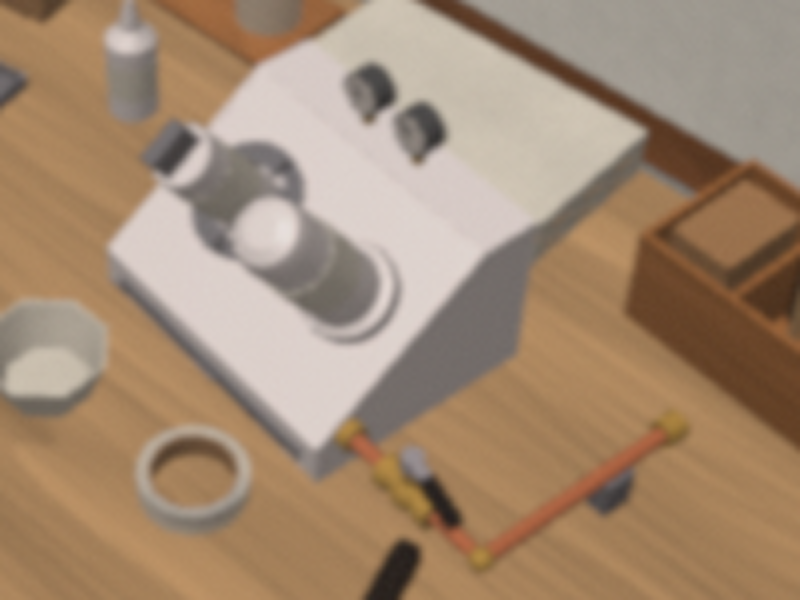

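```bash
cat > fit.py <<'E'
from h import *
from scipy.optimize import least_squares
S=manip.get_image("scene");D=manip.get_image("side")
obs=[(S,(-.11,-.14,.043),(270.5,225)),(S,(-.11,.14,.043),(365,234.2)),(S,(.055,-.14,.159),(255.5,258.5)),(S,(.055,.14,.159),(364.2,267.5)),(S,(.11,-.14,.159),(251.2,277.5)),(S,(.11,.14,.159),(362.5,289.5)),(S,(.11,-.14,0),(257.5,299.2)),(S,(.11,.14,0),(358.2,310)),
(D,(-.11,.14,.043),(298,197.5)),(D,(-.11,-.14,.043),(348.75,247.5)),(D,(.055,-.14,.159),(391.75,197.5)),(D,(.11,-.14,.159),(403.2,189.5)),(D,(.055,.14,.159),(335.5,152)),(D,(.11,-.14,0),(399.5,223.7)),(D,(-.11,-.14,0),(348.7,254.5))]
def R(t): c,s=np.cos(t),np.sin(t); return np.array([[c,-s,0],[s,c,0],[0,0,1]])
def f(x): return np.concatenate([proj(d,R(x[2])@np.array(p)+[x[0],x[1],0])-uv for d,p,uv in obs])
r=least_squares(f,[.7,0,0],loss="soft_l1")
print(r.x, f(r.x).reshape(-1,2).round(1).tolist())
for nm,a,b in (("hub",(240,223),(373.5,250)),("tip",(222,217),(383.7,265)),("bar",(190+596/4,165+140/4),(270+175/4,135+150/4))):
    print(nm,*tri([(S,a),(D,b)]))
for nm,a,b in (("hub",(240,223),(373.5,250)),("tip",(222,217),(383.7,265))): print(nm,atz(S,a,.088),atz(D,b,.088))
E
python3 fit.py
```

```text
[ 0.60308712 -0.0745389  -0.11614168] [[-0.7, -0.9], [-0.9, -0.8], [-0.8, -0.8], [-0.5, 1.4], [-0.7, 0.1], [-0.2, -0.2], [0.3, 0.8], [-0.3, 0.8], [-2.1, -1.4], [0.1, -0.8], [-1.1, -0.4], [0.3, -0.4], [-2.0, -1.5], [-0.9, -1.5], [-0.2, 0.6]]
hub [ 0.49657646 -0.28199037  0.08325997] [np.float64(0.1530107801113836), np.float64(0.14514937428468963)]
tip [ 0.47628284 -0.33743835  0.0816357 ] [np.float64(0.6849389485061629), np.float64(0.669981995545596)]
bar [ 0.50869603 -0.00820196  0.21720987] [np.float64(2.723066294597589), np.float64(2.3047222956464015)]
hub [ 0.49902933 -0.28068857  0.088     ] [ 0.49380118 -0.2845853   0.088     ]
tip [ 0.47898266 -0.33422991  0.088     ] [ 0.47327599 -0.34184062  0.088     ]
```

```bash
python3 -m crank '[[[-0.0316,-0.0305,-0.0082],[0,0,0]],[[-0.0316,-0.0305,-0.0082],[0,0,0]],[[-0.0316,-0.0305,-0.0082],[0,0,0]],[[-0.0316,-0.0305,-0.0082],[0,0,0]],[[-0.0316,-0.0305,-0.0082],[0,0,0]],[[-0.0316,-0.0305,-0.0082],[0,0,0]],[[-0.0316,-0.0305,-0.0082],[0,0,0]],[[-0.0316,-0.0305,-0.0082],[0,0,0]]]' 0 && python3 -m crank '[[[-0.021,-0.039,0],[0,0,0]],[[-0.021,-0.039,0],[0,0,0]],[[-0.021,-0.039,0],[0,0,0]],[[-0.021,-0.039,0],[0,0,0]],[[-0.021,-0.039,0],[0,0,0]],[[-0.021,-0.039,0],[0,0,0]],[[-0.021,-0.039,0],[0,0,0]],[[-0.021,-0.039,0],[0,0,0]]]'
```

```text
time: 2.75
position: [0.3566, 0.3178, 0.2975]
orientation: [[-0.96, 0.279, 0.001], [0.279, 0.96, 0.0], [-0.001, 0.001, -1.0]]
wrist_force: [0.8, -0.5, 0.2]
finger_gap: -0.002
time: 3.55
position: [0.4304, -0.029, 0.2973]
orientation: [[-0.96, 0.279, 0.001], [0.279, 0.96, -0.0], [-0.001, 0.0, -1.0]]
wrist_force: [-0.0, -0.1, 0.4]
finger_gap: -0.0
```

```bash
python3 -m crank '[[[-0.0164,-0.0386,0.003],[0,0,0]],[[-0.0164,-0.0386,0.003],[0,0,0]],[[-0.0164,-0.0386,0.003],[0,0,0]],[[-0.0164,-0.0386,0.003],[0,0,0]],[[-0.0164,-0.0386,0.003],[0,0,0]],[[-0.0164,-0.0386,0.003],[0,0,0]],[[0,0,0],[0,0,-8]],[[0,0,0],[0,0,-1.5]]]' && python3 - <<'E'
from h import *
d=manip.get_image("wrist"); cv2.imwrite("pics/w1.png",d["color"][:,:,::-1])
print(d["pose"].round(3).tolist())
for p in ((.4966,-.282,.09),(.4763,-.3374,.09)): print(proj(d,p))
print(manip.sense()["joint_pos"])
E
```

```text
time: 4.35
position: [0.4599, -0.278, 0.2785]
orientation: [[-0.993, 0.117, -0.001], [0.117, 0.993, 0.001], [0.001, 0.001, -1.0]]
wrist_force: [-0.5, -0.6, -0.0]
finger_gap: 0.005
[[0.118, -0.945, -0.304, 0.381], [0.993, 0.112, 0.037, -0.268], [-0.001, -0.306, 0.952, 0.421], [0.0, 0.0, 0.0, 1.0]]
[319.25415039 206.64669165]
[270.90946312 195.80276703]
[-7.53507057e-01 -5.87704794e-02  1.79624501e+00  1.06718563e-04
  1.40458819e+00 -2.20684893e+00]
```

View pics/w1.png

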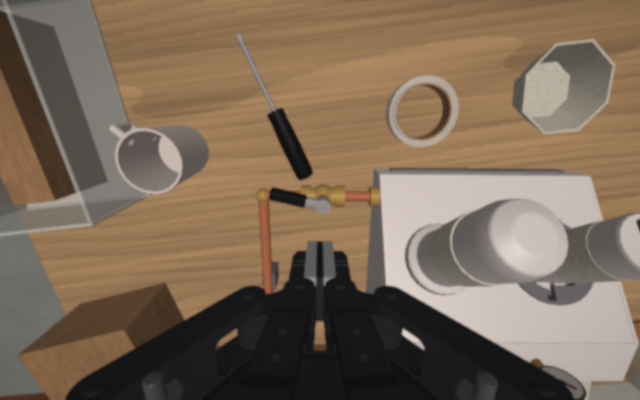

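```bash
python3 -m crank '[[[-0.027,-0.0252,0],[0,0,0]],[[-0.027,-0.0252,0],[0,0,0]],[[0,0,0.0415],[0,0,0]],[[0,0,0.0415],[0,0,0]],[[0,0,0.0415],[0,0,0]],[[0,0,0.0415],[0,0,0]],[[0,0,0.0415],[0,0,0]],[[0,0,0],[0,0,0]]]' && python3 - <<'E'
from h import *
d=manip.get_image("wrist"); cv2.imwrite("pics/w2.png",d["color"][:,:,::-1])
E
```

```text
time: 5.2
position: [0.5045, -0.3289, 0.0653]
orientation: [[-0.993, 0.117, -0.009], [0.117, 0.993, 0.009], [0.01, 0.008, -1.0]]
wrist_force: [-0.8, 0.8, -0.7]
finger_gap: 0.0
```

View pics/w2.png

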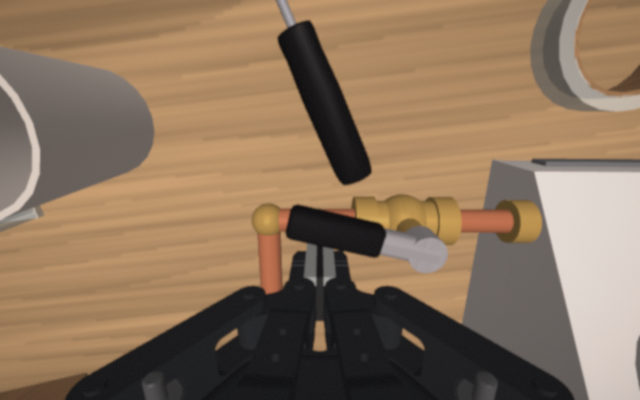

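```bash
python3 - <<'E'
from h import *
d=manip.get_image("wrist"); s=manip.sense();print(s["position"],s["joint_pos"])
a=atz(d,(427,252),.094);b=atz(d,(293,222),.09);print(a,b,np.arctan2(-(b-a)[0],-(b-a)[1])-.116)
print(atz(d,(520,222),.045),atz(d,(268,219),.045))
E
```

```text
[ 0.50824697 -0.33276626  0.07209048] [-7.66142864e-01  3.36911501e-01  1.76113943e+00  4.75369437e-05
  1.04374913e+00 -2.21981819e+00]
[ 0.4964304  -0.28030413  0.094     ] [ 0.47641985 -0.33875292  0.09      ] 0.21385278784374628
[ 0.51063953 -0.20610192  0.045     ] [ 0.49023984 -0.36008784  0.045     ]
```

```bash
python3 -m crank '[[[0.011,0.0015,0],[0,0,0]],[[0.0065,0,0],[0,0,0]],[[0.0065,0,0],[0,0,0]],[[0.0073,0.002,0],[0,0,0]],[[0.0073,0.0025,0],[0,0,0]],[[0.0062,0.0045,0],[0,0,0]],[[0.0062,0.0045,0],[0,0,0]],[[0.008,0.010,0],[0,0,0]]]' && python3 -m crank '[[[0,0,0],[0,0,0]],[[0,0,0],[0,0,0]]]' && python3 - <<'E'
from h import *
d=manip.get_image("wrist"); cv2.imwrite("pics/w3.png",d["color"][:,:,::-1])
E
```

```text
time: 6.1
position: [0.4518, -0.3017, 0.0715]
orientation: [[-0.993, 0.117, 0.0], [0.117, 0.993, -0.001], [-0.0, -0.001, -1.0]]
wrist_force: [2.3, -2.8, -0.2]
finger_gap: 0.002
time: 6.3
position: [0.4512, -0.3004, 0.0706]
orientation: [[-0.993, 0.116, -0.002], [0.116, 0.993, 0.002], [0.002, 0.002, -1.0]]
wrist_force: [0.5, 0.1, 1.0]
finger_gap: 0.004
```

View pics/w3.png

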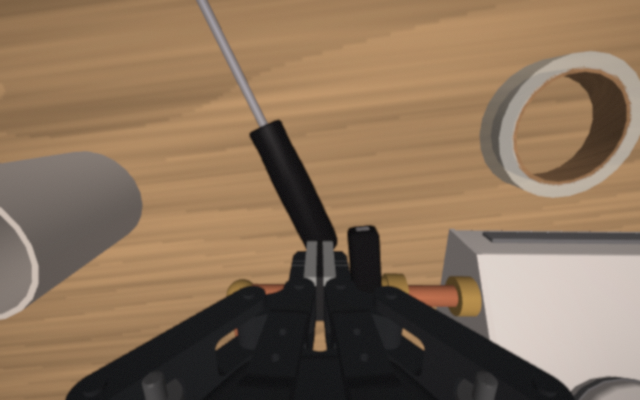

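```bash
python3 -m crank '[[[0.001,0.004,0],[0,0,0]],[[0.001,0.004,0],[0,0,0]],[[0,0,0],[0,0,0]]]';  python3 -m crank '[[[0,0.003,0],[0,0,0]],[[0,0,0],[0,0,0]]]'; python3 -m crank '[[[0,0.002,0],[0,0,0]],[[0,0,0],[0,0,0]]]'
```

```text
time: 6.65
position: [0.4512, -0.2937, 0.0713]
orientation: [[-0.993, 0.116, -0.0], [0.116, 0.993, -0.001], [-0.0, -0.001, -1.0]]
wrist_force: [0.1, -4.1, -3.1]
finger_gap: 0.003
time: 6.85
position: [0.4512, -0.2933, 0.0715]
orientation: [[-0.993, 0.116, -0.0], [0.116, 0.993, -0.007], [-0.001, -0.007, -1.0]]
wrist_force: [-2.2, -13.6, -7.0]
finger_gap: -0.001
time: 7.05
position: [0.4513, -0.2931, 0.0716]
orientation: [[-0.993, 0.116, 0.0], [0.116, 0.993, -0.01], [-0.001, -0.01, -1.0]]
wrist_force: [-2.8, -19.8, -10.0]
finger_gap: 0.002
```

```bash
cat > log.py <<'E'
from bench import manip
import json
s=manip.sense(); open("log.jsonl","a").write(json.dumps([s["joint_pos"].tolist(),s["position"].tolist(),s["orientation"].tolist()])+"\n")
E
python3 log.py
python3 -m crank '[[[0,-0.012,0],[0,0,0]],[[0,-0.02,0],[0,0,0]],[[0,0,0],[0,0,0]]]'; python3 log.py; python3 -m crank '[[[0,0,-0.045],[0,0,0]],[[0,0,-0.045],[0,0,0]],[[0,0,-0.045],[0,0,0]],[[0,0,-0.045],[0,0,0]],[[0.01,0.04,-0.02],[0,0,0]],[[0.01,0.04,0],[0,0,0]],[[0,0,0],[0,0,0]]]' 0.05; python3 log.py;  python3 - <<'E'
from h import *
d=manip.get_image("wrist"); cv2.imwrite("pics/w4.png",d["color"][:,:,::-1]); print(d["pose"].tolist())
E
```

```text
time: 7.35
position: [0.4482, -0.3224, 0.0718]
orientation: [[-0.993, 0.119, 0.001], [0.119, 0.993, -0.001], [-0.001, -0.0, -1.0]]
wrist_force: [-0.8, 1.2, 1.3]
finger_gap: 0.001
time: 8.05
position: [0.4374, -0.2351, 0.2723]
orientation: [[-0.994, 0.113, 0.001], [0.113, 0.994, 0.001], [-0.001, 0.001, -1.0]]
wrist_force: [0.1, -0.4, 0.2]
finger_gap: 0.58
[[0.11393603665434461, -0.9451793014401499, -0.30603050122595393, 0.35866713062071115], [0.993487856067276, 0.10818567033242768, 0.03574549736077535, -0.22530806032094503], [-0.0006777893077897345, -0.30811028685169217, 0.9513504042874114, 0.4148963710028629], [0.0, 0.0, 0.0, 1.0]]
```

View pics/w4.png

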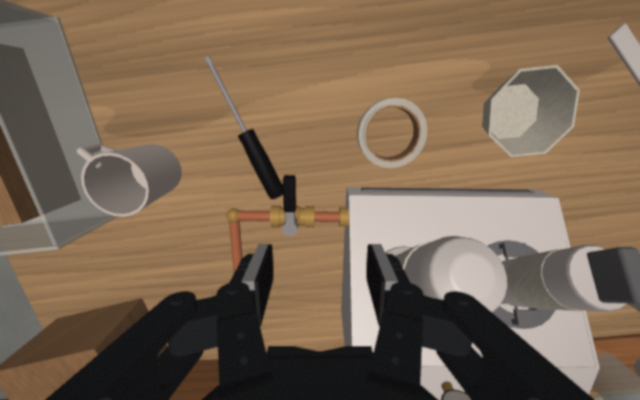

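```bash
python3 -m crank '[[[0,0,-0.04],[0,0,0]],[[0,0,-0.04],[0,0,0]],[[0.005,0.044,0],[0,0,0]],[[0.005,0.044,0],[0,0,0]],[[0.005,0.044,0],[0,0,0]],[[0.005,0.044,0],[0,0,0]],[[0.005,0.044,0],[0,0,0]],[[0,0,0],[0,0,0]]]'; python3 -m crank '[[[0,0,0],[0,0,0]],[[0,0,0],[0,0,0]]]';python3 log.py;  python3 - <<'E'
from h import *
import pickle
im={n:manip.get_image(n) for n in("wrist","scene","side")}
pickle.dump(im,open("im5.pkl","wb"))
for n,d in im.items(): cv2.imwrite(f"pics/{n}5.png",d["color"][:,:,::-1])
d=im["wrist"];print(d["pose"].tolist())
cv2.imwrite("pics/w5b.png",cv2.resize(d["color"][150:400,150:500,::-1],None,fx=2.2,fy=2.2))
crop(im["scene"],(460,245),130,100,6,"pics/tray_s.png")
print(crop(im["side"],(250,165),130,100,6,"pics/tray_d.png"))
E
```

```text
time: 8.9
position: [0.4384, -0.0136, 0.3513]
orientation: [[-0.994, 0.111, -0.0], [0.111, 0.994, 0.001], [0.0, 0.001, -1.0]]
wrist_force: [0.2, -1.5, -0.5]
finger_gap: 0.586
time: 9.1
position: [0.4386, -0.0181, 0.3511]
orientation: [[-0.993, 0.118, -0.001], [0.118, 0.993, -0.0], [0.001, -0.0, -1.0]]
wrist_force: [-0.3, 0.1, -1.1]
finger_gap: 0.585
[[0.11894807141926803, -0.9452554417941534, -0.30388074316115316, 0.3601720519575674], [0.9928990590904351, 0.11272295666205644, 0.03801307010346406, -0.007861511209986618], [-0.0016777255328138698, -0.3062444853379439, 0.9519514170571588, 0.49389254171282865], [0.0, 0.0, 0.0, 1.0]]
(185, 115)
```

View pics/wrist5.png

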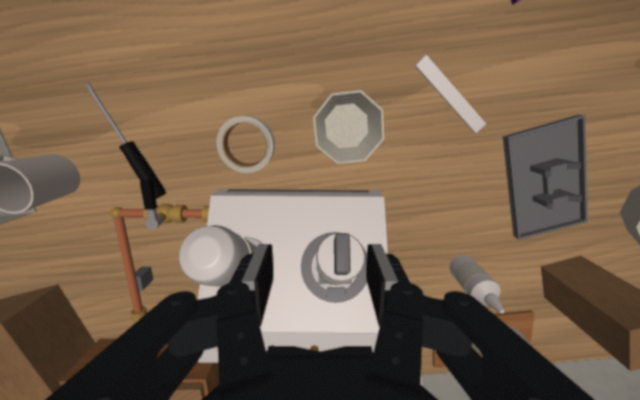

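View pics/tray_s.png

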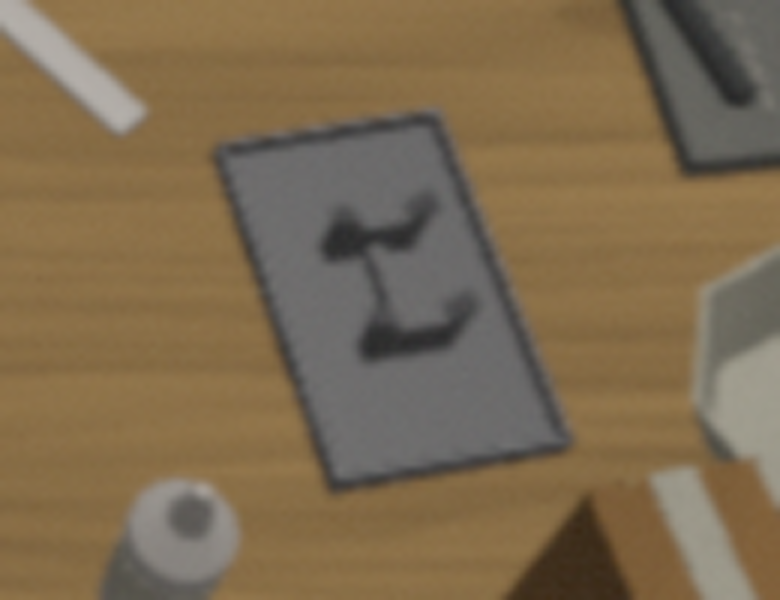

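View pics/tray_d.png

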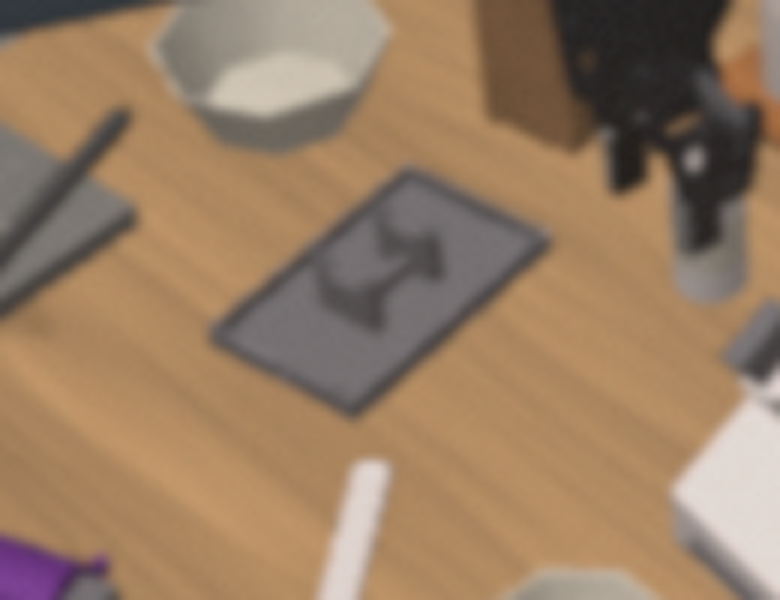

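```bash
python3 - <<'E'
import cv2
im=cv2.imread("pics/wrist5.png")
cv2.imwrite("pics/z1.png",cv2.resize(im[180:320,180:400],None,fx=3.6,fy=3.6,interpolation=cv2.INTER_CUBIC))
cv2.imwrite("pics/z2.png",cv2.resize(im[100:250,480:640],None,fx=4,fy=4,interpolation=cv2.INTER_CUBIC))
E
```

View pics/z1.png

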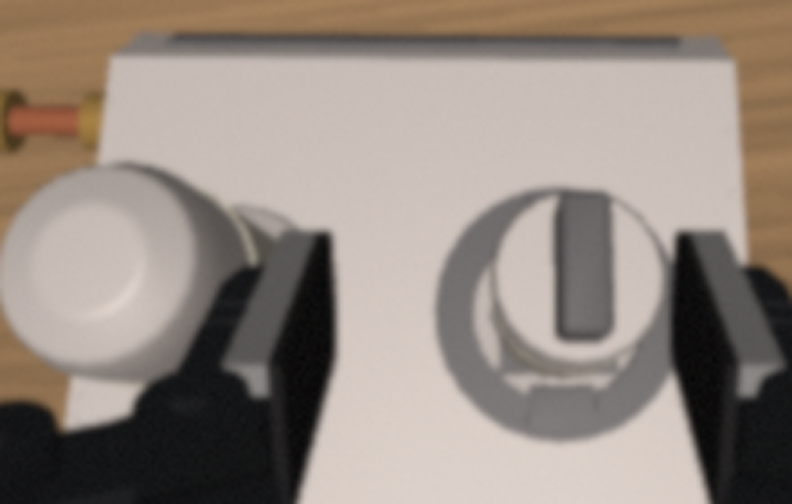

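View pics/z2.png

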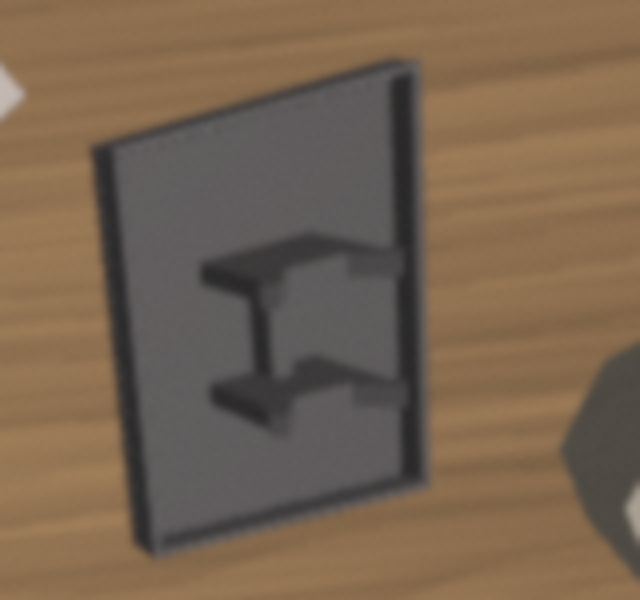

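```bash
cat > fit2.py <<'E'
from h import *
import pickle
from scipy.optimize import least_squares
im=pickle.load(open("im5.pkl","rb"));S,D,W=im["scene"],im["side"],im["wrist"]
def R(t): c,s=np.cos(t),np.sin(t); return np.array([[c,-s,0],[s,c,0],[0,0,1]])
src=open("fit.py").read().split("obs=")[1].split("\ndef R")[0]
obs=eval(src)+[(W,(-.11,-.14,.043),(211.1,196.1)),(W,(-.11,.14,.043),(384.7,197.2))]
a=np.radians(35);n=np.array([-np.sin(a),0,np.cos(a)]);e=np.array([np.cos(a),0,np.sin(a)])
def sock(s): return np.array([-.0275+s*np.cos(a),.06,.101+s*np.sin(a)])
def f(x):
    w=lambda p:R(x[2])@np.array(p)+[x[0],x[1],0]
    r=[(proj(d,w(p))-uv)*(2 if d is W else 1) for d,p,uv in obs]
    r.append(2*(proj(W,w(sock(x[3])+.145*n))-(343.05,253.3))); r.append(proj(W,w(sock(x[3])))-(334.7,267.2))
    r.append(proj(S,w(sock(x[3])+.145*n))-(190+598/4,165+137/4))
    return np.concatenate(r)
r=least_squares(f,[.6,-.07,-.11,0],loss="soft_l1")
print("unit",r.x,f(r.x).reshape(-1,2).round(1)[-5:].tolist())
u=r.x
tc=[(-.095,.06),(-.095,-.06),(.095,-.06),(.095,.06)]
T=[(S,[(468.3,213.7),(431.3,219.5),(450.5,276.7),(490,268.8)]),(D,[(220.5,171.7),(243.8,183.8),(276.7,155),(253.3,143.7)]),(W,[(583.75,115),(503.75,136.75),(518,238.75),(587.5,221.75)])]
def g(x): return np.concatenate([(proj(d,R(x[2])@np.array([p[0],p[1],.016])+[x[0],x[1],0])-uv)*(2 if d is W else 1) for d,l in T for p,uv in zip(tc,l)])
q=least_squares(g,[.6,.28,.3],loss="soft_l1");print("tray",q.x,g(q.x).reshape(-1,2).round(1).tolist())
w=lambda p:R(u[2])@np.array(p)+[u[0],u[1],0]
print("socket",w(sock(u[3])),"bar",w(sock(u[3])+.13*n),"n",R(u[2])@n,"e",R(u[2])@e,"mainfilter top",w(np.array([-.0275,-.075,.101])+.166*n))
np.save("unit.npy",u);np.save("tray.npy",q.x)
E
python3 fit2.py; cat log.jsonl | cut -c1-150
```

```text
unit [ 0.60444344 -0.07386109 -0.12399397  0.00698431] [[-0.1, -0.1], [-1.0, -0.6], [0.0, 0.3], [0.8, -2.4], [-0.1, 0.6]]
tray [0.52717006 0.35992613 0.18177267] [[-1.5, -1.5], [-1.7, -1.1], [-0.4, -1.5], [-0.1, -0.8], [-1.2, -2.9], [0.2, -2.2], [-0.1, -2.5], [-0.8, -2.6], [-0.1, -1.3], [4.9, 1.3], [-0.4, 2.5], [-0.6, -0.1]]
socket [ 0.59025244 -0.01162821  0.10500604] bar [ 0.51625997 -0.00240628  0.2114958 ] n [-0.56917286  0.07093792  0.81915204] e [ 0.81286308 -0.10130985  0.57357644] mainfilter top [ 0.47339613 -0.13310849  0.23697924]
[[-0.783258872365224, 0.19020674928809495, 1.9443918093514068, -0.00870121121082821, 0.999569682451894, -2.2335579719412566], [0.4513295034767742, -0.
[[-0.8291513407385454, 0.22208970029382363, 1.905863740460876, 0.0002445624808812704, 1.01270908118881, -2.2811654670504207], [0.4481578786434315, -0.
[[-0.7225776953024658, -0.15759879469411062, 1.8986718561558242, 0.0014071430307956568, 1.4000996720797778, -2.180198866919092], [0.43743014735029945,
[[-0.3005735323511102, -0.3519984475994545, 1.9158675548022228, -0.00028873877124278955, 1.5785335437205172, -1.7529160832231003], [0.4385954364648726
```

```bash
python3 -m crank '[[[0,0,0],[0,-8,0]],[[0,0,0],[0,-8,0]],[[0,0,0],[0,-8,0]],[[0,0,0],[0,0,0]],[[0,0,0],[0,0,0]]]';python3 log.py;python3 -m crank '[[[0,0,0],[0,8,0]],[[0,0,0],[0,8,0]],[[0,0,0],[0,8,0]],[[0,0,0],[8,0,0]],[[0,0,0],[8,0,0]],[[0,0,0],[0,0,0]],[[0,0,0],[0,0,0]]]';python3 log.py; python3 -m crank '[[[0,0,0],[-8,0,0]],[[0,0,0],[-8,0,0]],[[0,0,0],[0,0,0]]]'
cat > kin.py <<'E'
import numpy as np, json
from scipy.optimize import least_squares
from scipy.spatial.transform import Rotation as Ro
def rz(t): return Ro.from_euler("z",t).as_matrix()
def ry(t): return Ro.from_euler("y",t).as_matrix()
# z up chain; q=0 -> arm straight up
def fk(q,p):
    a1,d1,L2,a3,L4,Lt=p[:6]
    R=rz(q[0]); P=np.array([0,0,d1])+R@[a1,0,0]
    R=R@ry(q[1]); P=P+R@[0,0,L2]
    R=R@ry(q[2]); P=P+R@[a3,0,L4]
    W=P.copy();E=None
    R=R@rz(q[3])@ry(q[4]); P=P+R@[0,0,Lt]
    R=R@rz(q[5]+p[6])
    return P,R,W
if __name__=="__main__":
    L=[json.loads(l) for l in open("log.jsonl")]
    L.append([[1.11387489,.245804,1.558999,0,1.338681,-.174094],[.18114346,.62368093,.23019476],[[-9.60270211e-01,2.79070654e-01,-8.3e-04],[2.79071706e-01,9.60268763e-01,-1.7e-03],[3.25e-04,-1.86e-03,-9.99998e-01]]])
    def f(p):
        r=[]
        for q,x,M in L:
            P,R,_=fk(q,p); r+=list((P-x)*10)+list((R-M).ravel())
        return np.array(r)
    best=None
    for y in (0,np.pi/2,np.pi,-np.pi/2):
        s=least_squares(f,[0,.4,.45,0,.45,.25,y])
        if best is None or s.cost<best.cost: best=s
    print(best.x.round(4),best.cost); print(f(best.x).reshape(-1,12)[:,:3].round(4)/10); np.save("kin.npy",best.x)
E
python3 kin.py
```

```text
time: 9.75
position: [0.4382, -0.0178, 0.3518]
orientation: [[-0.908, 0.118, 0.403], [0.108, 0.993, -0.048], [-0.406, -0.0, -0.914]]
wrist_force: [-0.8, 0.4, 0.2]
finger_gap: 0.587
time: 10.45
position: [0.4393, -0.0168, 0.3512]
orientation: [[-0.993, 0.111, -0.034], [0.116, 0.955, -0.272], [0.002, -0.274, -0.962]]
wrist_force: [-0.1, -0.2, -0.9]
finger_gap: 0.585
time: 10.75
position: [0.4388, -0.0201, 0.3524]
orientation: [[-0.992, 0.123, 0.002], [0.123, 0.992, 0.001], [-0.001, 0.001, -1.0]]
wrist_force: [0.7, 0.3, 0.2]
finger_gap: 0.587
[0.0037 0.1661 0.3549 0.0304 0.558  0.1194 1.5708] 4.297888482887293
[[-0.07842 -0.07942 -0.00032]
 [-0.08367 -0.0754   0.00017]
 [-0.06762 -0.09075  0.00041]
 [-0.01883 -0.11201  0.0022 ]
 [-0.06591 -0.10939 -0.00079]
 [ 0.00298 -0.07676 -0.00344]
 [ 0.09487 -0.06225  0.00177]]
```

```bash
sed -i 's/P=P+R@\[a3,0,L4\]/P=P+R@[a3,p[7],L4]/; s/P=P+R@\[0,0,Lt\]/P=P+R@[p[8],p[9],Lt]/; s/R=R@rz(q\[3\])@ry(q\[4\])/R=R@rz(q[3]+p[10])@ry(q[4])/; s/\[0,.4,.45,0,.45,.25,y\]/[0,.4,.45,0,.45,.25,y,-.1,0,0,0]/' kin.py; python3 kin.py; python3 -c "
import json
for l in open('log.jsonl'):
    q,x,M=json.loads(l);print([round(v,3) for v in q],[round(v,4) for v in x],[round(M[i][2],2) for i in range(3)])"
```

```text
[ 0.      0.2735  0.4198  0.0662  0.5688  0.2542  1.5708  0.1126  0.
  0.     -0.    ] 3.686021242012389e-11
[[-0. -0. -0.]
 [-0. -0. -0.]
 [-0. -0. -0.]
 [-0. -0. -0.]
 [-0. -0. -0.]
 [-0. -0.  0.]
 [-0.  0.  0.]]
[-0.783, 0.19, 1.944, -0.009, 1.0, -2.234] [0.4513, -0.2931, 0.0716] [0.0, -0.01, -1.0]
[-0.829, 0.222, 1.906, 0.0, 1.013, -2.281] [0.4482, -0.3224, 0.0718] [0.0, -0.0, -1.0]
[-0.723, -0.158, 1.899, 0.001, 1.4, -2.18] [0.4374, -0.2351, 0.2723] [0.0, 0.0, -1.0]
[-0.301, -0.352, 1.916, -0.0, 1.579, -1.753] [0.4386, -0.0181, 0.3511] [-0.0, -0.0, -1.0]
[-0.358, -0.655, 2.149, 0.102, 1.242, -1.824] [0.4382, -0.0178, 0.3518] [0.4, -0.05, -0.91]
[-0.136, -0.317, 1.906, -0.278, 1.55, -1.585] [0.4393, -0.0168, 0.3512] [-0.03, -0.27, -0.96]
```

```bash
cat > plan.py <<'E'
from kin import *
p=np.load("kin.npy");u=np.load("unit.npy");tr=np.load("tray.npy")
lo=np.array([-3.13,-1.02,.13,-.95,.21,-2.74]);hi=np.array([3.13,2.26,2.54,4.09,2.88,2.74])
def ik(P,R,q0):
    f=lambda q:np.concatenate([(fk(q,p)[0]-P)*10,(fk(q,p)[1]-R).ravel(),1e-4*(q-q0)])
    s=least_squares(f,np.clip(q0,lo+1e-3,hi-1e-3),bounds=(lo,hi)); return s.x,np.linalg.norm(f(s.x)[:12])
a=np.radians(35);Ru=rz(u[2])
n=Ru@[-np.sin(a),0,np.cos(a)];e=Ru@[np.cos(a),0,np.sin(a)];yb=Ru@[0,1,0]
sock=Ru@[-.0275+u[3]*np.cos(a),.06,.101+u[3]*np.sin(a)]+[u[0],u[1],0]
def tool(f,e,al,flip):
    t=np.cos(al)*f-np.sin(al)*e; x=-np.sin(al)*f-np.cos(al)*e
    if flip: x=-x
    return np.column_stack([x,np.cross(t,x),t])
def cart(G,f,e,al,flip,d):  # G=bar centre
    R=tool(f,e,al,flip); return G-f*d+.019*R[:,2],R
if __name__=="__main__":
    q0=np.array([-.3,-.35,1.92,0,1.58,-1.75])
    for al in (20,35,45,55):
      for flip in (0,1):
        A=np.radians(al);d=.010
        qs=q0.copy()
        if flip: qs[5]+=np.pi
        out=[]
        for ang in (0,1.06,-1.06):
            M=Ro.from_rotvec(n*ang).as_matrix(); q,er=ik(*cart(sock+.13*n,-n,M@e,A,flip,d),qs); out.append((q.round(2).tolist(),round(er,4)))
            if ang:
                q2,er2=ik(*cart(sock+.22*n,-n,M@e,A,flip,d),q);out.append(("out",round(er2,4)))
        f=rz(tr[2])@[1,0,0];rest=np.array([tr[0],tr[1],.066])
        qs2=out[0][0]
        for sg in (1,-1):
            q,er=ik(*cart(rest-.0725*f*sg,f*sg,np.array([0,0,1.]),A,flip,d),np.array(qs2)+[.6*1,.3,0,0,0,0]);out.append(("lay",sg,q.round(2).tolist(),round(er,4)))
        print(al,flip);[print("   ",o) for o in out]
E
python3 plan.py
```

```text
20 0
    ([-0.24, -0.2, 2.09, 0.04, 1.0, -1.7], np.float64(0.0))
    ([-0.08, -0.22, 2.15, -0.44, 0.84, -2.26], np.float64(0.0))
    ('out', np.float64(0.0))
    ([-0.42, -0.28, 2.2, 0.51, 0.96, -1.14], np.float64(0.0))
    ('out', np.float64(0.0))
    ('lay', 1, [0.52, 0.08, 2.22, -0.95, 0.21, -0.39], np.float64(0.7062))
    ('lay', -1, [0.32, 1.73, 0.13, 1.82, 2.88, -2.74], np.float64(1.081))
20 1
    ([-0.24, -0.2, 2.09, 0.04, 1.0, 1.44], np.float64(0.0))
    ([-0.08, -0.22, 2.15, -0.44, 0.84, 0.88], np.float64(0.0))
    ('out', np.float64(0.0))
    ([-0.42, -0.28, 2.2, 0.51, 0.96, 2.0], np.float64(0.0))
    ('out', np.float64(0.0))
    ('lay', 1, [0.52, 0.08, 2.22, -0.95, 0.21, 2.74], np.float64(0.7064))
    ('lay', -1, [0.34, 1.28, 0.63, 0.24, 2.44, -1.33], np.float64(0.0))
35 0
    ([-0.23, -0.05, 1.94, 0.0, 1.26, -1.67], np.float64(0.0))
    ([0.02, -0.07, 2.03, -0.64, 1.08, -2.04], np.float64(0.0))
    ('out', np.float64(0.0))
    ([-0.5, -0.15, 2.1, 0.63, 1.22, -1.28], np.float64(0.0))
    ('out', np.float64(0.0))
    ('lay', 1, [0.52, 0.1, 2.22, -0.95, 0.21, -0.38], np.floa
[... 1352 characters left out ...]
4, 1.87, -0.78, 1.41, -1.9], np.float64(0.0))
    ('out', np.float64(0.0))
    ([-0.55, 0.05, 1.97, 0.71, 1.53, -1.39], np.float64(0.0))
    ('out', np.float64(0.0))
    ('lay', 1, [0.54, 0.14, 2.17, -0.69, 0.33, -0.61], np.float64(0.0))
    ('lay', -1, [0.51, 0.41, 1.89, -0.95, 0.32, -2.74], np.float64(1.9516))
55 1
    ([-0.21, 0.15, 1.75, -0.03, 1.59, 1.49], np.float64(0.0))
    ([0.1, 0.14, 1.87, -0.78, 1.41, 1.24], np.float64(0.0))
    ('out', np.float64(0.0))
    ([-0.55, 0.05, 1.97, 0.71, 1.53, 1.76], np.float64(0.0))
    ('out', np.float64(0.0))
    ('lay', 1, [0.54, 0.14, 2.17, -0.69, 0.33, 2.53], np.float64(0.0))
    ('lay', -1, [0.36, 0.91, 1.04, 0.1, 1.79, -1.4], np.float64(0.0))
```

```bash
cat > s1.py <<'E'
from plan import *
f0=rz(tr[2])@[1,0,0];side=rz(tr[2])@[0,1,0];rest=np.array([tr[0],tr[1],.066])
for al in (35,40,45,50):
  for sg in (1,-1):
    for be in (-60,-45,-30,-15,0,15,30,45,60):
      A=np.radians(al);b=np.radians(be);best=None
      for flip in (0,1):
       for qs in ([.5,.1,2,-.3,.6,-1],[.5,.1,2,-.3,.6,1],[.5,.1,2,.6,.6,-1],[.5,.1,2,.6,.6,1],[.4,1,.9,0,1.8,-1.4],[.4,1,.9,0,1.8,1.4],[.4,.5,1.5,3,.6,1],[.4,.5,1.5,3,.6,-1]):
        q,er=ik(*cart(rest-.0725*f0*sg,f0*sg,np.cos(b)*np.array([0,0,1.])+np.sin(b)*side,A,flip,.010),np.array(qs))
        if er<1e-3: print(al,sg,be,flip,q.round(2).tolist(),"wrist",fk(q,p)[2].round(2).tolist()); 
E
python3 s1.py | sort -u
```

```text
35 -1 -15 0 [0.31, 1.1, 0.84, 0.3, 2.14, 1.6] wrist [0.8, 0.38, 0.2]
35 -1 -15 1 [0.31, 1.1, 0.84, 0.3, 2.14, -1.55] wrist [0.8, 0.38, 0.2]
35 -1 -30 0 [0.27, 1.1, 0.87, 0.44, 2.14, 1.43] wrist [0.81, 0.34, 0.18]
35 -1 -30 1 [0.27, 1.1, 0.87, 0.44, 2.14, -1.72] wrist [0.81, 0.34, 0.18]
35 -1 -45 0 [0.24, 1.12, 0.88, 0.58, 2.16, 1.26] wrist [0.82, 0.32, 0.16]
35 -1 -45 1 [0.24, 1.12, 0.88, 0.58, 2.16, -1.88] wrist [0.82, 0.32, 0.16]
35 -1 -60 0 [0.22, 1.15, 0.88, 0.71, 2.2, 1.09] wrist [0.82, 0.29, 0.13]
35 -1 -60 1 [0.22, 1.15, 0.88, 0.71, 2.2, -2.05] wrist [0.82, 0.29, 0.13]
35 -1 0 0 [0.35, 1.12, 0.8, 0.17, 2.17, 1.76] wrist [0.8, 0.41, 0.2]
35 -1 0 1 [0.35, 1.12, 0.8, 0.17, 2.17, -1.38] wrist [0.8, 0.41, 0.2]
35 -1 15 0 [0.39, 1.15, 0.75, 0.03, 2.22, 1.92] wrist [0.79, 0.44, 0.2]
35 -1 15 1 [0.39, 1.15, 0.75, 0.03, 2.22, -1.22] wrist [0.79, 0.44, 0.2]
35 -1 30 0 [0.42, 1.21, 0.68, -0.11, 2.3, 2.06] wrist [0.79, 0.48, 0.18]
35 -1 30 1 [0.42, 1.21, 0.68, -0.11, 2.3, -1.08] wrist [0.79, 0.48, 0.18]
35 -1 45 0 [0.45, 1.27, 0.61, -0.26, 2.39, 2.19] wrist [0.78, 0.5, 0.16]
35 -1 45 1 [0
[... 4854 characters left out ...]
1.95, -1.25] wrist [0.75, 0.45, 0.24]
50 -1 30 0 [0.46, 1.07, 0.85, -0.22, 2.05, 2.03] wrist [0.74, 0.49, 0.22]
50 -1 30 1 [0.46, 1.07, 0.85, -0.22, 2.05, -1.12] wrist [0.74, 0.49, 0.22]
50 -1 45 0 [0.5, 1.15, 0.76, -0.39, 2.16, 2.13] wrist [0.73, 0.53, 0.19]
50 -1 45 1 [0.5, 1.15, 0.76, -0.39, 2.16, -1.01] wrist [0.73, 0.53, 0.19]
50 -1 60 0 [0.53, 1.24, 0.68, -0.56, 2.28, 2.21] wrist [0.73, 0.56, 0.16]
50 -1 60 1 [0.53, 1.24, 0.68, -0.56, 2.28, -0.93] wrist [0.73, 0.56, 0.16]
50 1 -30 1 [0.34, 0.1, 2.31, 1.84, 0.29, 0.19] wrist [0.31, 0.23, 0.22]
50 1 -45 1 [0.23, 0.16, 2.34, 1.96, 0.58, 0.15] wrist [0.32, 0.19, 0.19]
50 1 -60 1 [0.15, 0.27, 2.33, 2.03, 0.86, 0.17] wrist [0.33, 0.16, 0.16]
```

```bash
python3 - <<'E'
import cv2
im=cv2.imread("pics/scene5.png")
cv2.imwrite("pics/z3.png",cv2.resize(im[200:390,390:600],None,fx=3.6,fy=3.1,interpolation=cv2.INTER_CUBIC))
im=cv2.imread("pics/side5.png")
cv2.imwrite("pics/z4.png",cv2.resize(im[70:220,180:380],None,fx=4,fy=4,interpolation=cv2.INTER_CUBIC))
E
```

```text
(no output)
```

View pics/z3.png

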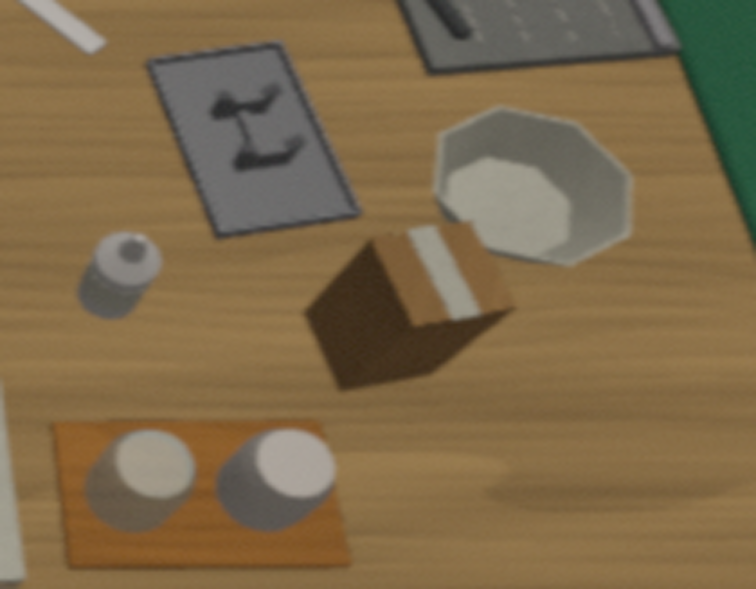

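View pics/z4.png

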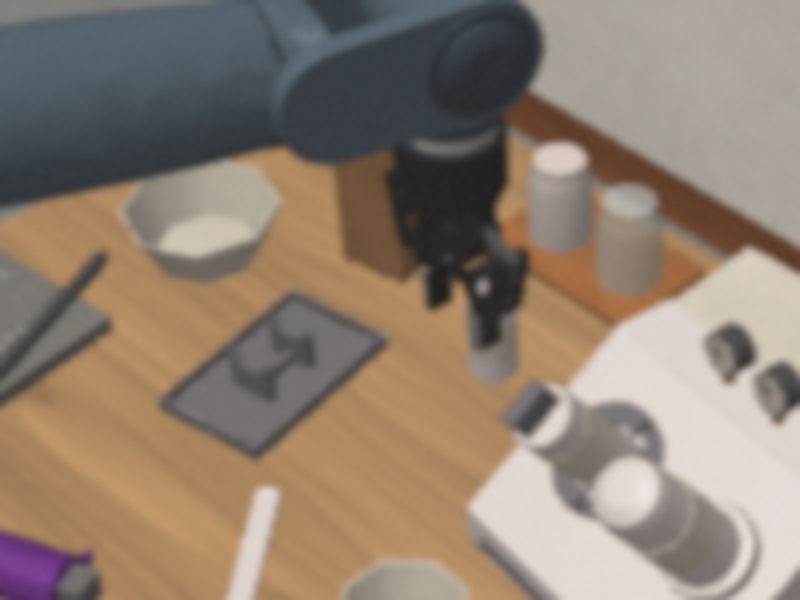

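```bash
python3 - <<'E'
from h import *
import pickle
im=pickle.load(open("im5.pkl","rb"));S=im["scene"];W=im["wrist"]
for b,t in (((474.7,300.6),(492.8,276.8)),((484.4,325.8),(505.3,304.8)),((509.4,320),(533,298.4))):
    g=atz(S,b,0); 
    zs=np.linspace(0,.3,301); e=[np.linalg.norm(proj(S,[g[0],g[1],z])-t) for z in zs]; print(g.round(3),zs[np.argmin(e)],min(e))
g=(390+105/3.6,200+300/3.1); print("glue base",atz(S,g,.0), "top",atz(S,(390+130/3.6,200+250/3.1),.13))
E
```

```text
[0.701 0.38  0.   ] 0.166 0.7036147375710999
[0.772 0.394 0.   ] 0.167 0.29307442253782956
[0.757 0.465 0.   ] 0.166 0.12784212355973024
glue base [0.68908222 0.22579533 0.        ] top [0.69454633 0.21960412 0.13      ]
```

```bash
sed -e 's/in (35,40,45,50)/in (50,55,60,65,70)/' -e 's/in (1,-1):/in (1,):/' s1.py > s2.py; python3 s2.py | sort -u; python3 - <<'E'
from h import *
import pickle
im=pickle.load(open("im5.pkl","rb"));S=im["scene"]
print("purple",atz(S,(432,153),.03))
E
```

```text
50 1 -30 1 [0.34, 0.1, 2.31, 1.84, 0.29, 0.19] wrist [0.31, 0.23, 0.22]
50 1 -45 1 [0.23, 0.16, 2.34, 1.96, 0.58, 0.15] wrist [0.32, 0.19, 0.19]
50 1 -60 1 [0.15, 0.27, 2.33, 2.03, 0.86, 0.17] wrist [0.33, 0.16, 0.16]
55 1 -30 0 [0.31, 0.1, 2.28, 1.46, 0.34, -2.6] wrist [0.33, 0.23, 0.23]
55 1 -30 1 [0.31, 0.1, 2.28, 1.46, 0.34, 0.54] wrist [0.33, 0.23, 0.23]
55 1 -45 1 [0.21, 0.16, 2.31, 1.74, 0.61, 0.33] wrist [0.34, 0.19, 0.2]
55 1 -60 1 [0.12, 0.27, 2.31, 1.87, 0.89, 0.28] wrist [0.34, 0.16, 0.16]
55 1 0 0 [0.54, 0.14, 2.17, -0.69, 0.33, -0.61] wrist [0.31, 0.32, 0.26]
55 1 0 1 [0.54, 0.14, 2.17, -0.69, 0.33, 2.53] wrist [0.31, 0.32, 0.26]
60 1 -15 0 [0.41, 0.1, 2.2, 0.37, 0.29, -1.6] wrist [0.34, 0.27, 0.26]
60 1 -15 1 [0.41, 0.1, 2.2, 0.37, 0.29, 1.54] wrist [0.34, 0.27, 0.26]
60 1 -30 0 [0.29, 0.1, 2.25, 1.2, 0.41, -2.36] wrist [0.35, 0.22, 0.24]
60 1 -30 1 [0.29, 0.1, 2.25, 1.2, 0.41, 0.78] wrist [0.35, 0.22, 0.24]
60 1 -45 0 [0.19, 0.16, 2.28, 1.56, 0.66, -2.65] wrist [0.36, 0.18, 0.21]
60 1 -45 1 [0.19, 0.16, 2.28, 1.56, 0.66, 0.49] wrist [0.36, 0.18, 0.21]
60 1 -60 1 [0.1,
[... 1851 characters left out ...]
4, 0.18]
70 1 -60 1 [0.07, 0.31, 2.2, 1.48, 1.02, 0.54] wrist [0.4, 0.14, 0.18]
70 1 0 0 [0.5, 0.17, 2.06, -0.2, 0.59, -1.1] wrist [0.37, 0.33, 0.29]
70 1 0 1 [0.5, 0.17, 2.06, -0.2, 0.59, 2.04] wrist [0.37, 0.33, 0.29]
70 1 15 0 [0.61, 0.25, 1.98, -0.55, 0.76, -0.81] wrist [0.36, 0.39, 0.28]
70 1 15 1 [0.61, 0.25, 1.98, -0.55, 0.76, 2.33] wrist [0.36, 0.39, 0.28]
70 1 30 0 [0.7, 0.36, 1.89, -0.77, 0.97, -0.67] wrist [0.35, 0.44, 0.26]
70 1 30 1 [0.7, 0.36, 1.89, -0.77, 0.97, 2.47] wrist [0.35, 0.44, 0.26]
70 1 45 0 [0.77, 0.48, 1.81, -0.93, 1.19, -0.61] wrist [0.34, 0.48, 0.22]
70 1 45 1 [0.77, 0.48, 1.81, -0.93, 1.19, 2.53] wrist [0.34, 0.48, 0.22]
purple [0.20198823 0.32052097 0.03      ]
```

```bash
cat > clr.py <<'E'
from plan import *
mf0=Ru@[-.0275+u[3]*np.cos(a),-.075,.101+u[3]*np.sin(a)]+[u[0],u[1],0]
g=np.linspace
def bx(hx,hy,z0,z1): return np.array([[x,y,z] for x in g(-hx,hx,9) for y in g(-hy,hy,11) for z in g(z0,z1,25)])
B=np.vstack([bx(.038,.0425,-.175,-.073),bx(.011,.03,-.073,-.04),bx(.05,.05,-.3,-.175)])
for al in (35,40,45,50,55,60,65):
  r=[]
  for ang in (-1.06,-1.16,):
    M=Ro.from_rotvec(n*ang).as_matrix();P,R=cart(sock+.13*n,-n,M@e,np.radians(al),0,.008)
    X=B@R.T+P-mf0; h=X@n; rad=np.linalg.norm(X-np.outer(h,n),axis=1)
    # capsule-ish: cylinder r .032 up to .166
    dr=np.maximum(rad-.032,0);dh=np.maximum(h-.166,0); r.append((np.hypot(dr,dh).min()*1000).round(1))
  print(al,r)
E
python3 clr.py
```

```text
35 [np.float64(21.1), np.float64(22.2)]
40 [np.float64(14.9), np.float64(15.5)]
45 [np.float64(8.6), np.float64(8.6)]
50 [np.float64(2.3), np.float64(1.9)]
55 [np.float64(0.0), np.float64(0.0)]
60 [np.float64(0.0), np.float64(0.0)]
65 [np.float64(0.0), np.float64(0.0)]
```

```bash
A='[[0,0,0],[0,0,8.2]]'; python3 -m crank '[[[0,0,0],[0,0,8.2]],[[0,0,0],[0,0,8.2]],[[0,0,0],[0,0,8.2]],[[0,0,0],[0,0,8.2]],[[0,0,0],[0,0,8.2]],[[0,0,0],[0,0,8.2]],[[0,0,0],[0,0,8.2]],[[0,0,0],[0,0,8.2]]]' 0.045 | head -2;  python3 -m crank '[[[0,0,0],[0,0,8.2]],[[0,0,0],[0,0,8.2]],[[0,0,0],[0,0,8.2]],[[0,0,0],[0,0,8.2]],[[0,0,0],[0,0,8.2]],[[0,0,0],[0,0,8.2]],[[0,0,0],[0,0,8.2]],[[0,0,0],[0,0,8.2]]]' | head -2; python3 -m crank '[[[0,0,0],[0,0,8.2]],[[0,0,0],[0,0,8.2]],[[0,0,0],[0,0,8.2]],[[0,0,0],[0,0,8.2]],[[0,0,0],[0,0,8.2]],[[0,0,0],[0,0,8]],[[0,0,0],[0,0,0]],[[0,0,0],[0,0,0]]]'
cat > to.py <<'E'
from plan import *
from bench import manip
def delta(P,R,s=None):
    s=s or manip.sense(); R0=s["orientation"]; 
    return R0.T@(P-s["position"]), np.degrees(Ro.from_matrix(R0.T@R).as_rotvec())
E
python3 - <<'E'
from to import *
P,R=cart(sock+.13*n,-n,e,np.radians(40),1,.008)
print(P,P-.06*R[:,2]); print(delta(P-.06*R[:,2],R)); print(manip.sense()["joint_pos"].round(2))
E
```

```text
time: 11.55
position: [0.4385, -0.0175, 0.3517]
time: 12.35
position: [0.4385, -0.0175, 0.3517]
time: 13.15
position: [0.4385, -0.0173, 0.3515]
orientation: [[0.993, -0.118, -0.0], [-0.118, -0.993, -0.001], [0.0, 0.001, -1.0]]
wrist_force: [-0.9, -0.0, -0.3]
finger_gap: 0.528
[ 0.51006334 -0.00163398  0.19912132] [ 0.51525254 -0.00228072  0.258893  ]
(array([ 0.07448281, -0.0240391 ,  0.0926411 ]), array([ 0.04913631, -5.00027442,  0.33547256]))
[-0.3  -0.35  1.92 -0.    1.58  1.39]
```

```bash
python3 -m crank '[[[0.025,-0.008,0.031],[0,0,0]],[[0.025,-0.008,0.031],[0,0,0]],[[0.025,-0.008,0.031],[0,-5,0.3]],[[0,0,0],[0,0,0]],[[0,0,0],[0,0,0]]]'; python3 - <<'E'
from to import *
import pickle,cv2
im={n:manip.get_image(n) for n in("wrist","scene","side")}
pickle.dump(im,open("im6.pkl","wb"))
cv2.imwrite("pics/w6.png",im["wrist"]["color"][:,:,::-1])
from h import proj
for k in (.145,.115,0): print(k,proj(im["wrist"],sock+n*k))
for x in(-.021,.021):
  for y in(-.008,.008): print(proj(im["wrist"],sock+n*.145+x*e+y*yb))
P,R=cart(sock+.13*n,-n,e,np.radians(40),1,.008)
print(delta(P,R))
E
```

```text
time: 13.65
position: [0.5156, -0.0022, 0.2563]
orientation: [[0.988, -0.124, -0.091], [-0.123, -0.992, 0.011], [-0.092, 0.0, -0.996]]
wrist_force: [-0.1, 0.7, 1.6]
finger_gap: 0.525
0.145 [320.62858979 237.15734649]
0.115 [320.46577121 198.61511037]
0 [320.01910333  92.88037612]
[331.60500293 249.31080903]
[309.4181403 249.3413609]
[334.12340254 222.49058464]
[307.41294274 222.52452709]
(array([-0.00108392, -0.00019569,  0.06259811]), array([ 0.04340807, -0.32680478, -0.07375987]))
```

View pics/w6.png

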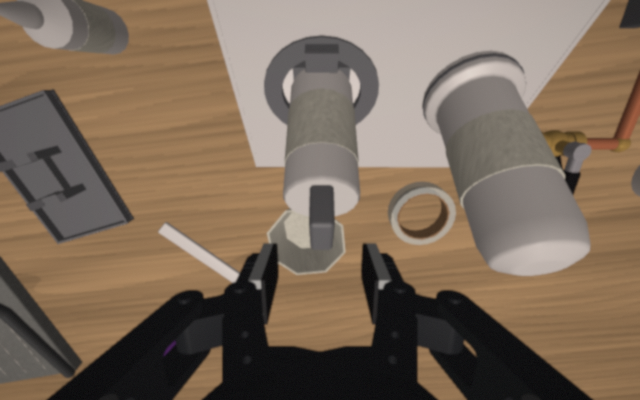

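```bash
python3 - <<'E'
from to import *
import pickle,cv2
from h import proj
im=pickle.load(open("im6.pkl","rb"));W=im["wrist"]
I=np.ascontiguousarray(W["color"][:,:,::-1]);I=cv2.resize(I,None,fx=4,fy=4,interpolation=cv2.INTER_CUBIC)
def dot(X,c): 
    q=proj(W,X)*4+1.5; cv2.circle(I,(int(q[0]),int(q[1])),4,c,-1)
for k,c in((.145,(0,0,255)),(.115,(0,255,0))):
  for x in(-.021,.021):
    for y in(-.008,.008): dot(sock+n*k+x*e+y*yb,c)
for t in np.linspace(0,6.28,24): dot(sock+n*.115+.028*(np.cos(t)*e+np.sin(t)*yb),(255,0,0))
cv2.imwrite("pics/z6.png",I[100:1080,1000:1600][:, :])
cv2.imwrite("pics/z6.png",I[560:1080,1000:1560])
E
```

```text
(no output)
```

View pics/z6.png

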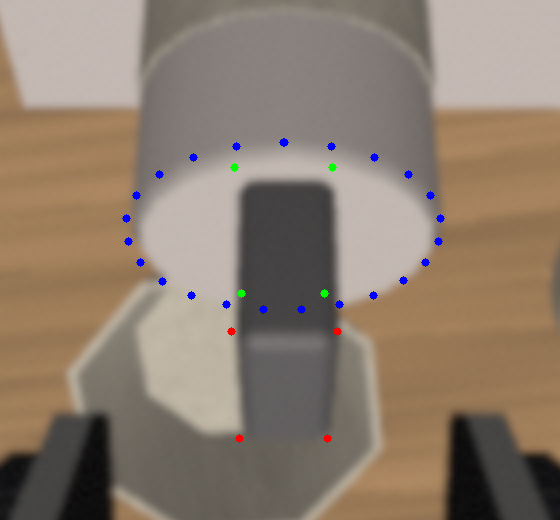

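```bash
python3 - <<'E'
from to import *
import pickle
from h import proj
W6=pickle.load(open("im6.pkl","rb"))["wrist"];i5=pickle.load(open("im5.pkl","rb"));W5=i5["wrist"];S=i5["scene"]
th=np.linspace(0,2*np.pi,400)
def rim(W,d): 
    X=[proj(W,sock+d+n*.115+.028*(np.cos(t)*e+np.sin(t)*yb)) for t in th]; X=np.array(X); return X[:,0].min(),X[:,0].max(),X[:,1].min(),X[:,1].max()
def c6(x,y): return (250+x/4-.4,140+y/4-.4)
def c5(x,y): return (180+x/3.6-.4,180+y/3.6-.4)
def f(d):
    r=[]
    m=rim(W6,d); r+=[m[0]-c6(137,0)[0],m[1]-c6(438,0)[0]]
    m=rim(W5,d); r+=[m[0]-c5(495,0)[0],m[1]-c5(669,0)[0]]
    top=lambda x,y:sock+d+n*.145+x*e+y*yb
    mid=(proj(W6,top(-.021,-.008))+proj(W6,top(-.021,.008)))/2; r.append(mid[1]-c6(0,438)[1])
    base=proj(W6,sock+d+n*.115+.021*e); r+=list(base-c6(287,180))
    # w5 top face centre
    r+=list(proj(W5,top(0,0))-c5(587,264))
    r+=list(proj(W5,top(-.021,0))-c5(587,193)); r+=list(proj(W5,top(.021,0))-c5(587,336))
    return np.array(r)
print(f(np.zeros(3)).round(1)); s=least_squares(f,np.zeros(3));print(s.x,f(s.x).round(1))
print("in unit axes",Ru.T@s.x,"along n,e",s.x@n,s.x@e)
E
```

```text
[-2.8  0.8 -0.9  0.3  0.2 -0.8 -3.   0.4  0.5  0.   0.1  0.8  1.5]
[-0.00115804 -0.00030069 -0.00048785] [-2.   1.3 -1.3 -0.1  1.2 -0.1 -1.7 -0.  -0.7 -0.4 -1.   0.4  0.2]
in unit axes [-0.00111196 -0.00044161 -0.00048785] along n,e 0.00023817236317027864 -0.0011906858985637583
```

```bash
python3 -m crank '[[[-0.0008,0,0.0155],[0,-0.3,0]],[[-0.0008,0,0.0155],[0,0,0]],[[-0.0008,0,0.0155],[0,0,0]],[[-0.0008,0,0.0155],[0,0,0]],[[0,0,0],[0,0,0]],[[0,0,0],[0,0,0]]]'; python3 - <<'E'
from to import *
import cv2
P,R=cart(sock+.13*n,-n,e,np.radians(40),1,.010)
print(delta(P-.0012*e-.0004*yb,R))
W=manip.get_image("side");cv2.imwrite("pics/s7.png",cv2.resize(W["color"][100:250,230:430,::-1],None,fx=4,fy=4))
W=manip.get_image("wrist");cv2.imwrite("pics/w7.png",W["color"][:,:,::-1])
E
```

```text
time: 14.4
position: [0.5066, -0.0011, 0.1964]
orientation: [[0.988, -0.125, -0.093], [-0.125, -0.992, 0.012], [-0.093, 0.0, -0.996]]
wrist_force: [-0.0, 0.1, 0.3]
finger_gap: 0.524
(array([ 0.00099541,  0.00047216, -0.00381839]), array([-0.00172661,  0.36162496, -0.09976594]))
```

View pics/s7.png

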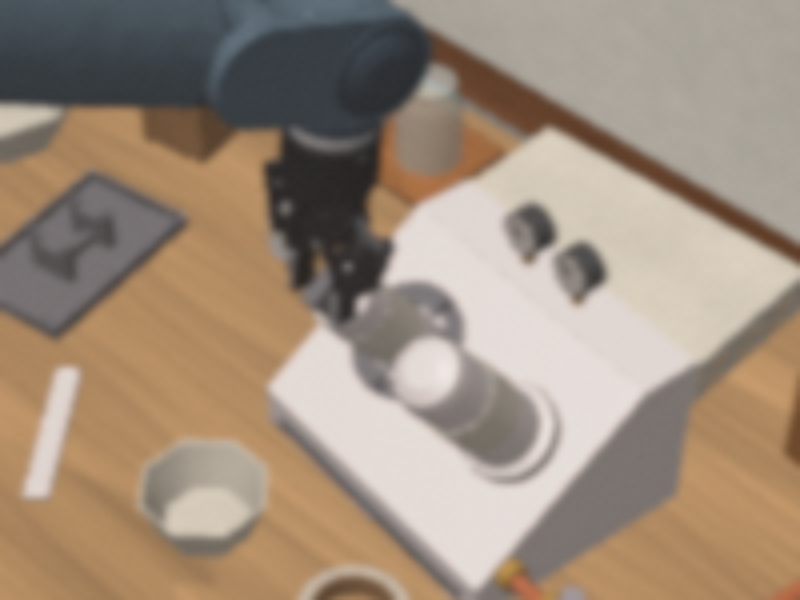

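View pics/w7.png

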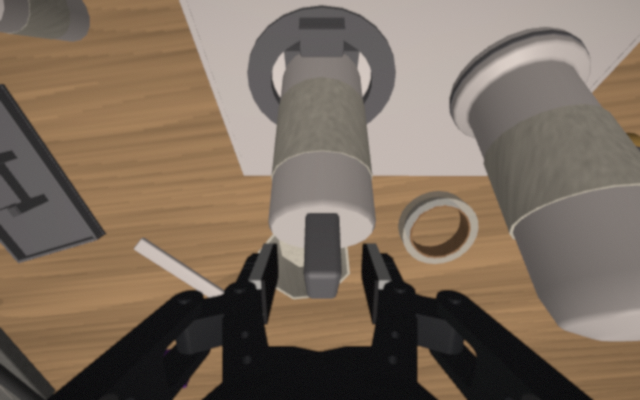

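```bash
python3 -m crank '[[[0.001,0.0004,-0.0035],[0,0.3,0]],[[0,0,0],[0,0,0]]]' | head -2; python3 -m crank '[[[0,0,0],[0,0,0]],[[0,0,0],[0,0,0]],[[0,0,0],[0,0,0]],[[0,0,0],[0,0,0]],[[0,0,0],[0,0,0]]]' 0 100; python3 - <<'E'
from to import *
P,R=cart(sock+.13*n,-n,e,np.radians(40),1,.010)
print(delta(P-.0012*e-.0004*yb,R)); s=manip.sense(); print(s["torque"],s["wrist_force"],s["joint_pos"].round(2))
E
```

```text
time: 14.7
position: [0.5091, -0.0019, 0.2016]
time: 15.2
position: [0.5083, -0.0019, 0.2007]
orientation: [[0.988, -0.125, -0.086], [-0.125, -0.992, 0.01], [-0.087, 0.001, -0.996]]
wrist_force: [-1.5, -0.6, 3.6]
finger_gap: 0.169
(array([-3.32479937e-04, -4.08271744e-05,  6.40406735e-04]), array([ 0.02077044, -0.01264058, -0.1010727 ]))
[-0.14893274  0.2461307  -0.03594475] [-1.53565259 -0.61499187  3.56568036] [-0.22 -0.    1.89 -0.01  1.34  1.48]
```

```bash
python3 - <<'E'
from to import *
s=manip.sense();P=s["position"];R=s["orientation"]
C=sock+.13*n-.0012*e-.0004*yb
print("n in tool",R.T@n, "C in tool",R.T@(C-P))
for d in (4,-4,8,-8):
    M=Ro.from_rotvec(n*np.radians(d)).as_matrix()
    print(d,(R.T@((M-np.eye(3))@(P-C))*1000).round(3),(R.T@n*d).round(3))
q=s["joint_pos"]
for ang in (-62,-30,30,62):
    M=Ro.from_rotvec(n*np.radians(ang)).as_matrix();print(ang,ik(C+M@(P-C),M@R,q)[0].round(2))
E
```

```text
n in tool [-0.64261734  0.00141149 -0.76618598] C in tool [ 6.09789136e-03 -4.80580074e-05 -1.06977318e-02]
4 [ 0.025  0.805 -0.02 ] [-2.57   0.006 -3.065]
-4 [ 0.018 -0.806 -0.017] [ 2.57  -0.006  3.065]
8 [ 0.093  1.606 -0.075] [-5.141  0.011 -6.129]
-8 [ 0.079 -1.608 -0.069] [ 5.141 -0.011  6.129]
-62 [-0.52 -0.11  2.08  0.67  1.3   1.83]
-30 [-0.38 -0.04  1.95  0.32  1.35  1.65]
30 [-0.08  0.    1.91 -0.34  1.28  1.31]
62 [ 0.05 -0.02  2.   -0.7   1.16  1.15]
```

Try +8° (4° per row) first, watching torque about the axis.

```bash
cat > tq.py <<'E'
from to import *
s=manip.sense();C=sock+.13*n-.0012*e-.0004*yb
R0=cart(C,-n,e,np.radians(40),1,.010)[1]
rv=Ro.from_matrix(s["orientation"]@R0.T).as_rotvec()
F=s["wrist_force"];T=s["torque"]
print("ang about n deg",np.degrees(rv@n).round(2),"off",np.degrees(rv-(rv@n)*n).round(2),"F",F.round(1),"T",T.round(2),"T.n",(T@n).round(3),"C@bar est err mm",(1000*(s["position"]+s["orientation"]@[.0061,0,-.0107]-C)).round(1))
E
python3 -m crank '[[[0,0.0008,0],[-2.57,0,-3.065]],[[0,0,0],[0,0,0]]]' >/dev/null; python3 tq.py;  python3 -m crank '[[[0,0.0008,0],[-2.57,0,-3.065]],[[0,0,0],[0,0,0]]]' >/dev/null; python3 tq.py;python3 -m crank '[[[0,0.0008,0],[-2.57,0,-3.065]],[[0,0,0],[0,0,0]]]' >/dev/null; python3 tq.py
```

```text
ang about n deg 3.99 off [-0.08 -0.01 -0.05] F [-1.2 -1.5  4.2] T [-0.37  0.29 -0.13] T.n 0.129 C@bar est err mm [ 0.   0.2 -0. ]
ang about n deg 7.95 off [-0.09 -0.01 -0.06] F [-1.6 -2.   4.9] T [-0.47  0.33 -0.16] T.n 0.157 C@bar est err mm [-0.   0.1 -0. ]
ang about n deg 11.91 off [-0.09  0.   -0.07] F [-2.3 -2.6  5. ] T [-0.5   0.35 -0.13] T.n 0.208 C@bar est err mm [-0.1 -0.  -0. ]
```

```bash
python3 -m crank '[[[0,0.0016,0],[-5.14,0,-6.13]],[[0,0.0016,0],[-5.14,0,-6.13]],[[0,0,0],[0,0,0]]]' >/dev/null; python3 tq.py; python3 - <<'E'
from h import *
d=manip.get_image("wrist"); cv2.imwrite("pics/w8.png",d["color"][:,:,::-1])
E
```

```text
ang about n deg 28.04 off [-0.12  0.   -0.08] F [-0.6 -4.   2.7] T [-1.12  0.04 -0.3 ] T.n 0.398 C@bar est err mm [-0.3  0.  -0.4]
```

View pics/w8.png

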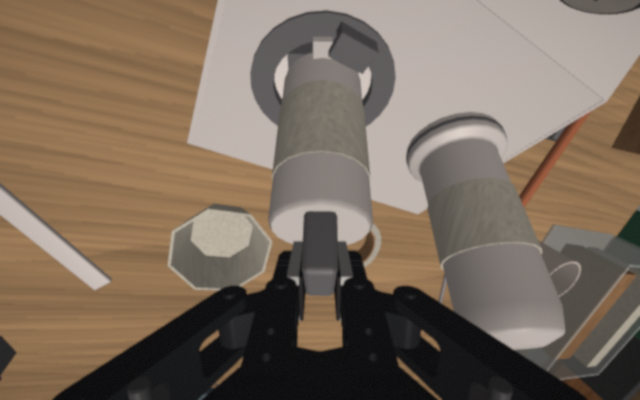

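```bash
python3 -m crank '[[[0,0.0016,0],[-5.14,0,-6.13]],[[0,0.0016,0],[-5.14,0,-6.13]],[[0,0.0016,0],[-5.14,0,-6.13]],[[0,0,0],[0,0,0]]]' >/dev/null; python3 tq.py; python3 -m crank '[[[0,0.0008,0],[-2.57,0,-3.065]],[[0,0.0008,0],[-2.57,0,-3.065]],[[0,0,0],[0,0,0]]]' >/dev/null; python3 tq.py; python3 -m crank '[[[0,0.0004,0],[-1.29,0,-1.53]],[[0,0,0],[0,0,0]]]' >/dev/null; python3 tq.py; python3 -m crank '[[[0,0.0004,0],[-1.29,0,-1.53]],[[0,0,0],[0,0,0]]]' >/dev/null; python3 tq.py
```

```text
ang about n deg 51.98 off [-0.14 -0.   -0.1 ] F [ 2.  -5.9  1.3] T [-1.37 -0.48 -0.39] T.n 0.426 C@bar est err mm [-0.5 -0.5 -0.4]
ang about n deg 59.81 off [-0.15  0.   -0.1 ] F [ 1.4 -5.5  1.8] T [-1.25 -0.58 -0.48] T.n 0.277 C@bar est err mm [-0.4 -0.9 -0.3]
ang about n deg 61.75 off [-0.13  0.02 -0.09] F [ 1.  -5.7  2.9] T [-1.24 -0.52 -0.61] T.n 0.167 C@bar est err mm [-0.4 -1.  -0.3]
ang about n deg 63.74 off [-0.13  0.01 -0.09] F [ 1.8 -6.8  2.4] T [-1.16 -0.54 -0.68] T.n 0.063 C@bar est err mm [-0.4 -0.9 -0.3]
```

```bash
python3 -m crank '[[[0,0.0004,0],[-1.29,0,-1.53]],[[0,0,0],[0,0,0]]]' >/dev/null; python3 tq.py; python3 -m crank '[[[0,0.0004,0],[-1.29,0,-1.53]],[[0,0,0],[0,0,0]]]' >/dev/null; python3 tq.py;  python3 - <<'E'
from h import *
d=manip.get_image("wrist"); cv2.imwrite("pics/w9.png",d["color"][:,:,::-1])
E
```

```text
ang about n deg 65.53 off [-0.12 -0.01 -0.08] F [ 1.5 -5.8  2.7] T [-0.28 -0.51 -1.7 ] T.n -1.269 C@bar est err mm [-0.7 -0.5 -0.6]
ang about n deg 67.39 off [-0.1  -0.04 -0.06] F [ 1.3 -3.5  4.2] T [ 0.79 -0.34 -2.62] T.n -2.619 C@bar est err mm [-1.1  0.  -0.8]
```

View pics/w9.png

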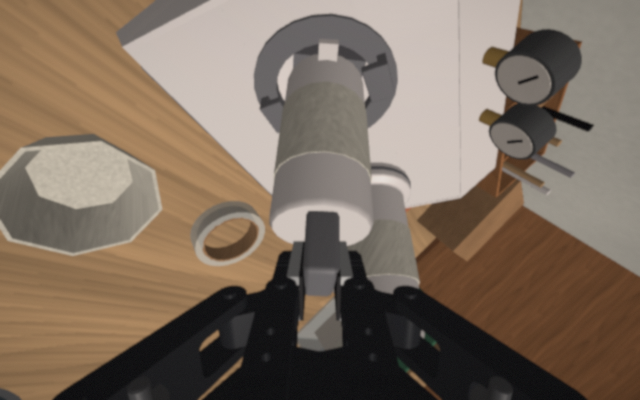

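```bash
python3 -m crank '[[[0,-0.0008,0],[2.57,0,3.065]],[[0,0,0],[0,0,0]]]' >/dev/null; python3 tq.py; python3 -m crank '[[[-0.0032,0,-0.0038],[0,0,0]],[[-0.0032,0,-0.0038],[0,0,0]],[[0,0,0],[0,0,0]]]' >/dev/null; python3 tq.py;  python3 -m crank '[[[-0.0064,0,-0.0077],[0,0,0]],[[-0.0064,0,-0.0077],[0,0,0]],[[-0.0064,0,-0.0077],[0,0,0]],[[0,0,0],[0,0,0]]]' >/dev/null; python3 tq.py
```

```text
ang about n deg 63.85 off [-0.11  0.06 -0.08] F [-0.3 -4.4  3.9] T [-1.13 -0.45 -0.88] T.n -0.113 C@bar est err mm [-0.2 -1.1 -0.2]
ang about n deg 64.0 off [-0.02 -0.09 -0.01] F [ 8.9 -7.9 -5.6] T [-0.87 -1.41 -0.25] T.n 0.189 C@bar est err mm [-5.7  0.1  6.3]
ang about n deg 63.95 off [ 0.05 -0.    0.04] F [ 1.2  0.  -2.2] T [0.55 0.25 0.  ] T.n -0.294 C@bar est err mm [-24.    3.5  31.9]
```

```bash
python3 -m crank '[[[-0.0128,0,-0.0153],[0,0,0]],[[-0.0128,0,-0.0153],[0,0,0]],[[-0.0128,0,-0.0153],[0,0,0]],[[0,0,0],[0,0,0]],[[0,0,0],[0,0,0]]]'; python3 tq.py; python3 log.py; python3 - <<'E'
from h import *
for n_ in ("wrist","side","scene"):
    d=manip.get_image(n_); cv2.imwrite(f"pics/{n_}10.png",d["color"][:,:,::-1])
print(manip.sense()["joint_pos"].round(3))
E
```

```text
time: 19.1
position: [0.4548, -0.0052, 0.2847]
orientation: [[0.724, 0.676, 0.135], [0.603, -0.527, -0.599], [-0.334, 0.515, -0.79]]
wrist_force: [0.1, -0.1, -4.1]
finger_gap: 0.165
ang about n deg 63.94 off [0.02 0.02 0.01] F [ 0.1 -0.1 -4.1] T [ 0.63  0.25 -0.02] T.n -0.357 C@bar est err mm [-57.5   7.5  80.3]
[ 0.08  -0.258  2.06  -0.682  1.305  1.028]
```

View pics/wrist10.png

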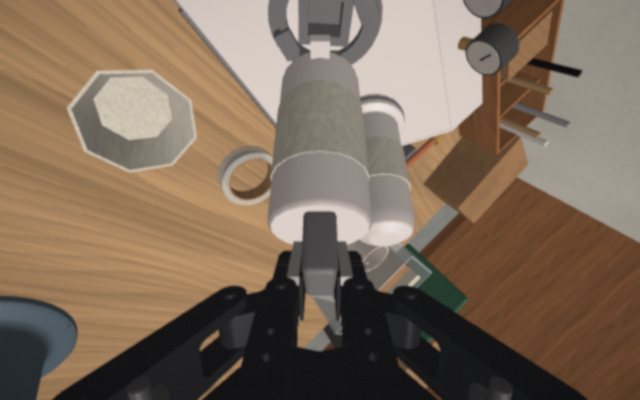

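View pics/side10.png

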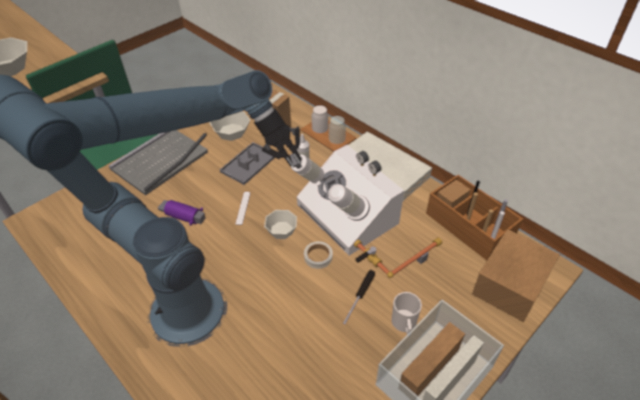

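```bash
cat > lay.py <<'E'
from to import *
A=np.radians(40);c=np.array([.0061,0,-.0107])
f0=rz(tr[2])@[1,0,0];side=rz(tr[2])@[0,1,0]
def laypose(be,h,dx=0,al=A):
    b=np.radians(be); R=tool(f0,np.cos(b)*np.array([0,0,1.])+np.sin(b)*side,al,1)
    C=np.array([tr[0],tr[1],.066+h])-.0725*f0+dx*f0
    return C-R@c,R
fT=np.array([np.sin(A),0,np.cos(A)])
def geom(q):
    P,R,W=fk(q,p); C=P+R@c; f=R@fT
    mid=C+.0725*f; foot=C+.152*f
    body=P-R[:,2]*.12
    return P,R,C,mid,foot,body,W,f
if __name__=="__main__":
    q0=manip.sense()["joint_pos"]
    for be in (-30,-40,-45,-50,-60):
        q,er=ik(*laypose(be,.15),np.array([.3,.19,2.3,2.45,.6,-.25])); q2,e2=ik(*laypose(be,0),q); print(be,q.round(2),er.round(4),q2.round(2),e2.round(4))
    q1,_=ik(*laypose(-45,.15),np.array([.3,.19,2.3,2.45,.6,-.25]))
    for t in np.linspace(0,1,16):
        g=geom(q0+(q1-q0)*t); print(round(t,2),"P",g[0].round(2),"C",g[2].round(2),"foot",g[4].round(2),"body",g[5].round(2),"W",g[6].round(2),"f",g[7].round(2))
E
python3 lay.py
```

```text
-30 [ 0.38 -0.29  2.35  1.    0.21  1.11] 0.0202 [ 0.39  0.14  2.35  2.67  0.35 -0.59] 0.0
-40 [ 0.33 -0.28  2.38  1.53  0.3   0.7 ] 0.0 [ 0.33  0.17  2.37  2.49  0.51 -0.33] 0.0
-45 [ 0.3  -0.27  2.4   1.68  0.37  0.6 ] 0.0 [ 0.3   0.19  2.37  2.45  0.6  -0.25] 0.0
-50 [ 0.27 -0.26  2.41  1.79  0.45  0.55] 0.0 [ 0.27  0.22  2.37  2.41  0.69 -0.18] 0.0
-60 [ 0.23 -0.22  2.43  1.96  0.6   0.49] 0.0 [ 0.23  0.29  2.37  2.38  0.86 -0.07] 0.0
0.0 P [ 0.45 -0.01  0.28] C [0.46 0.   0.29] foot [ 0.54 -0.01  0.17] body [0.44 0.07 0.38] W [0.42 0.15 0.48] f [ 0.57 -0.07 -0.82]
0.07 P [0.45 0.04 0.25] C [0.46 0.04 0.26] foot [0.54 0.06 0.13] body [0.43 0.09 0.36] W [0.41 0.15 0.47] f [ 0.57  0.08 -0.82]
0.13 P [0.45 0.08 0.22] C [0.45 0.09 0.23] foot [0.54 0.12 0.11] body [0.43 0.12 0.34] W [0.41 0.16 0.46] f [ 0.57  0.22 -0.79]
0.2 P [0.45 0.12 0.2 ] C [0.45 0.13 0.21] foot [0.54 0.18 0.1 ] body [0.42 0.14 0.32] W [0.4  0.16 0.45] f [ 0.58  0.35 -0.74]
0.27 P [0.44 0.16 0.19] C [0.44 0.17 0.2 ] foot [0.53 0.24 0.1 ] body [0.42 0.17 0.31] W [0.39 0.17 0.44] f [ 0.59  0.46 -0.67]
0.33 P [0.44 
[... 681 characters left out ...]
43 0.19] body [0.39 0.27 0.28] W [0.34 0.19 0.37] f [ 0.79  0.6  -0.12]
0.73 P [0.45 0.36 0.2 ] C [0.45 0.35 0.22] foot [0.57 0.43 0.21] body [0.39 0.28 0.28] W [0.33 0.2  0.36] f [ 0.84  0.55 -0.06]
0.8 P [0.45 0.36 0.21] C [0.45 0.36 0.22] foot [0.58 0.43 0.22] body [0.39 0.29 0.28] W [0.32 0.2  0.35] f [ 0.88  0.47 -0.01]
0.87 P [0.45 0.37 0.21] C [0.45 0.36 0.22] foot [0.59 0.42 0.22] body [0.39 0.29 0.27] W [0.31 0.2  0.34] f [0.92 0.38 0.01]
0.93 P [0.46 0.36 0.21] C [0.45 0.35 0.22] foot [0.6  0.4  0.22] body [0.38 0.29 0.27] W [0.3  0.2  0.33] f [0.96 0.28 0.02]
1.0 P [0.46 0.36 0.21] C [0.46 0.35 0.22] foot [0.61 0.37 0.22] body [0.38 0.29 0.26] W [0.29 0.21 0.32] f [0.98 0.18 0.  ]
```

```bash
cat > rows.py <<'E'
from lay import *
import sys
def rows(q0,q1,N):
    out=[];R0=None
    P0,R0,_=fk(q0,p)
    for k in range(1,N+1):
        P,R,_=fk(q0+(q1-q0)*k/N,p)
        sh=R0.T@(P-P0); rv=np.degrees(Ro.from_matrix(R0.T@R).as_rotvec()); out.append((sh.round(4).tolist(),rv.round(2).tolist(),round(np.linalg.norm(rv),1)))
        # follow rounded
        P0=P0+R0@sh.round(4); R0=R0@Ro.from_rotvec(np.radians(rv.round(2))).as_matrix()
    return out
E
python3 - <<'E'
from rows import *
s=manip.sense();R=s["orientation"]; print("up .09 in tool", (R.T@[0,0,.09]).round(4))
qa,er=ik(s["position"]+[0,0,.09],R,s["joint_pos"]);print(qa.round(2),er)
q1,er=ik(*laypose(-50,.15),np.array([.3,.19,2.3,2.45,.6,-.25]));print(q1.round(2),er)
for t in np.linspace(0,1,9):
    g=geom(qa+(q1-qa)*t);print("foot",g[4].round(2),"W",g[6].round(2))
for r in rows(qa,q1,18): print(r)
E
```

```text
up .09 in tool [-0.0302  0.0462 -0.0711]
[ 0.08 -0.32  1.95 -0.66  1.44  0.92] 1.7950113528027673e-09
[ 0.27 -0.26  2.41  1.79  0.45  0.55] 3.815191946051417e-08
foot [ 0.54 -0.01  0.26] W [0.42 0.15 0.57]
foot [0.54 0.12 0.19] W [0.41 0.16 0.54]
foot [0.54 0.24 0.16] W [0.4  0.17 0.5 ]
foot [0.53 0.34 0.17] W [0.39 0.17 0.47]
foot [0.54 0.41 0.19] W [0.37 0.18 0.44]
foot [0.55 0.45 0.22] W [0.36 0.19 0.4 ]
foot [0.57 0.45 0.24] W [0.34 0.19 0.37]
foot [0.59 0.42 0.24] W [0.31 0.2  0.34]
foot [0.61 0.37 0.22] W [0.29 0.2  0.31]
([0.0342, -0.0346, 0.0069], [4.89, 6.54, -1.4], np.float64(8.3))
([0.0327, -0.0335, 0.0085], [4.83, 6.47, -0.81], np.float64(8.1))
([0.0308, -0.0322, 0.0098], [4.73, 6.37, -0.21], np.float64(7.9))
([0.0286, -0.0305, 0.0108], [4.58, 6.28, 0.4], np.float64(7.8))
([0.0263, -0.0286, 0.0116], [4.38, 6.15, 1.02], np.float64(7.6))
([0.0236, -0.0266, 0.0119], [4.13, 6.01, 1.62], np.float64(7.5))
([0.021, -0.0242, 0.0119], [3.83, 5.87, 2.22], np.float64(7.3))
([0.0181, -0.0217, 0.0117], [3.48, 5.68, 2.8], np.float64(7.2))
([0.0154, -0.0188, 0.0111], [3.08, 5.49, 3.34], np.float64(7.1))
([0.0127, -0.0158, 0.0102], [2.66, 5.27, 3.85], np.float64(7.1))
([0.01, -0.0126, 0.009], [2.19, 5.05, 4.32], np.float64(7.0))
([0.0075, -0.0091, 0.0077], [1.69, 4.79, 4.75], np.float64(7.0))
([0.0053, -0.0056, 0.0063], [1.18, 4.54, 5.13], np.float64(6.9))
([0.0032, -0.0018, 0.0047], [0.64, 4.26, 5.45], np.float64(6.9))
([0.0015, 0.0019, 0.003], [0.11, 3.98, 5.73], np.float64(7.0))
([0.0, 0.0059, 0.0015], [-0.43, 3.7, 5.95], np.float64(7.0))
([-0.0011, 0.0096, 0.0], [-0.97, 3.41, 6.13], np.float64(7.1))
([-0.0019, 0.0136, -0.0013], [-1.48, 3.12, 6.25], np.float64(7.1))
```

```bash
python3 -m crank '[[[-0.0075,0.0115,-0.0178],[0,0,0]],[[-0.0075,0.0115,-0.0178],[0,0,0]],[[-0.0075,0.0115,-0.0178],[0,0,0]],[[-0.0075,0.0115,-0.0178],[0,0,0]],[[0.0171,-0.0173,0.0035],[2.45,3.27,-0.7]],[[0.0171,-0.0173,0.0035],[2.45,3.27,-0.7]],[[0.0163,-0.0168,0.0043],[2.4,3.2,-0.4]],[[0.0163,-0.0168,0.0043],[2.4,3.2,-0.4]]]' - 120 && python3 -m crank '[[[0.0308,-0.0322,0.0098],[4.73,6.37,-0.21]],[[0.0286,-0.0305,0.0108],[4.58,6.28,0.4]],[[0.0263,-0.0286,0.0116],[4.38,6.15,1.02]],[[0.0236,-0.0266,0.0119],[4.13,6.01,1.62]],[[0.021,-0.0242,0.0119],[3.83,5.87,2.22]],[[0.0181,-0.0217,0.0117],[3.48,5.68,2.8]],[[0.0154,-0.0188,0.0111],[3.08,5.49,3.34]],[[0,0,0],[0,0,0]]]' && python3 - <<'E'
from rows import *
s=manip.sense();print(s["joint_pos"].round(3),s["wrist_force"].round(1))
q1,er=ik(*laypose(-50,.15),np.array([.3,.19,2.3,2.45,.6,-.25]))
for r in rows(s["joint_pos"],q1,10): print(r)
from h import manip as m
import cv2
cv2.imwrite("pics/w11.png",manip.get_image("wrist")["color"][:,:,::-1])
E
```

```text
time: 20.05
position: [0.4561, 0.0688, 0.311]
orientation: [[0.662, 0.73, 0.17], [0.733, -0.583, -0.351], [-0.157, 0.357, -0.921]]
wrist_force: [-0.3, 0.3, -2.7]
finger_gap: 0.161
time: 20.85
position: [0.4377, 0.307, 0.2243]
orientation: [[0.657, 0.707, 0.26], [0.545, -0.684, 0.485], [0.521, -0.177, -0.835]]
wrist_force: [-0.7, -0.6, -2.7]
finger_gap: 0.167
[ 0.184 -0.294  2.179  0.558  0.945  0.743] [-0.7 -0.6 -2.7]
([0.0114, -0.0143, 0.0092], [2.47, 4.77, 3.43], np.float64(6.4))
([0.0094, -0.0116, 0.0084], [2.08, 4.59, 3.81], np.float64(6.3))
([0.0074, -0.0089, 0.0072], [1.67, 4.4, 4.17], np.float64(6.3))
([0.0055, -0.0059, 0.0061], [1.25, 4.19, 4.49], np.float64(6.3))
([0.004, -0.0029, 0.0048], [0.82, 3.99, 4.77], np.float64(6.3))
([0.0024, 0.0001, 0.0035], [0.37, 3.76, 5.02], np.float64(6.3))
([0.0012, 0.0033, 0.0022], [-0.08, 3.54, 5.22], np.float64(6.3))
([0.0001, 0.0064, 0.001], [-0.51, 3.31, 5.39], np.float64(6.3))
([-0.0006, 0.0095, -0.0003], [-0.95, 3.08, 5.52], np.float64(6.4))
([-0.0013, 0.0127, -0.0013], [-1.37, 2.85, 5.62], np.float64(6.5))
```

View pics/w11.png

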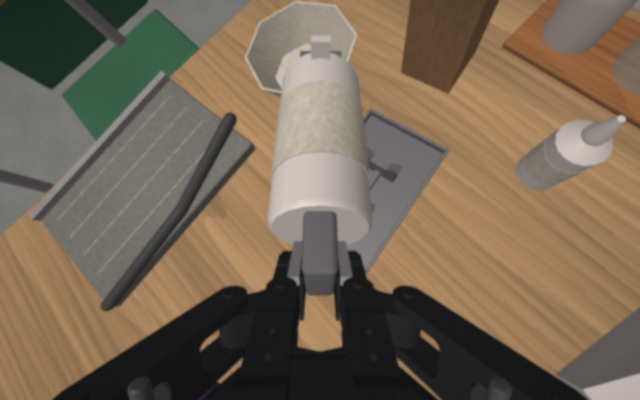

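Cartridge still held as before (bar at (320,255), body up to (318,70)), no slip; tray below it at (400,180). Continue to hover.

```bash
python3 -m crank '[[[0.0114,-0.0143,0.0092],[2.47,4.77,3.43]],[[0.0094,-0.0116,0.0084],[2.08,4.59,3.81]],[[0.0074,-0.0089,0.0072],[1.67,4.4,4.17]],[[0.0055,-0.0059,0.0061],[1.25,4.19,4.49]],[[0.004,-0.0029,0.0048],[0.82,3.99,4.77]],[[0.0024,0.0001,0.0035],[0.37,3.76,5.02]],[[0.0012,0.0033,0.0022],[-0.08,3.54,5.22]],[[0.0001,0.0064,0.001],[-0.51,3.31,5.39]]]' >/dev/null && python3 -m crank '[[[-0.0006,0.0095,-0.0003],[-0.95,3.08,5.52]],[[-0.0013,0.0127,-0.0013],[-1.37,2.85,5.62]],[[0,0,0],[0,0,0]],[[0,0,0],[0,0,0]]]' && python3 - <<'E'
from rows import *
import pickle,cv2
from h import proj
s=manip.sense();print(s["joint_pos"].round(3),s["wrist_force"].round(1)); print(delta(*laypose(-50,.15)))
im={k:manip.get_image(k) for k in("wrist","scene","side")};pickle.dump(im,open("im12.pkl","wb"))
for k,d in im.items(): cv2.imwrite(f"pics/{k}12.png",d["color"][:,:,::-1])
E
```

```text
time: 22.1
position: [0.4612, 0.3566, 0.2129]
orientation: [[0.735, 0.123, 0.667], [-0.46, -0.632, 0.623], [0.498, -0.765, -0.408]]
wrist_force: [0.1, 0.6, -3.0]
finger_gap: 0.162
[ 0.272 -0.264  2.404  1.787  0.446  0.546] [ 0.1  0.6 -3. ]
(array([-0.00399659,  0.00318261, -0.00021718]), array([-0.24125824, -0.24461192,  0.29187716]))
```

View pics/wrist12.png

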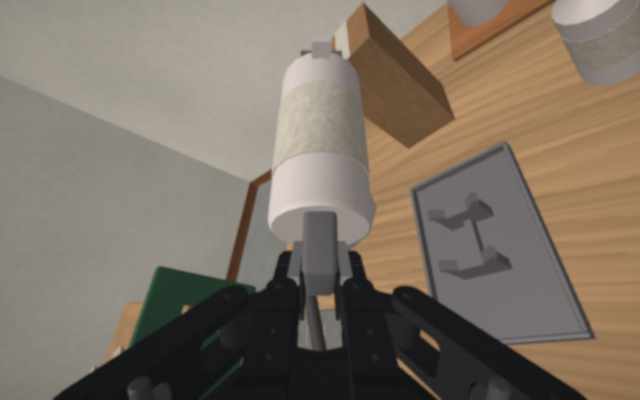

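View pics/scene12.png

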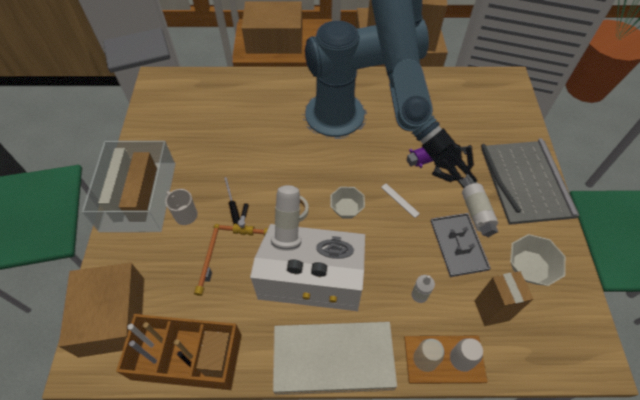

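View pics/side12.png

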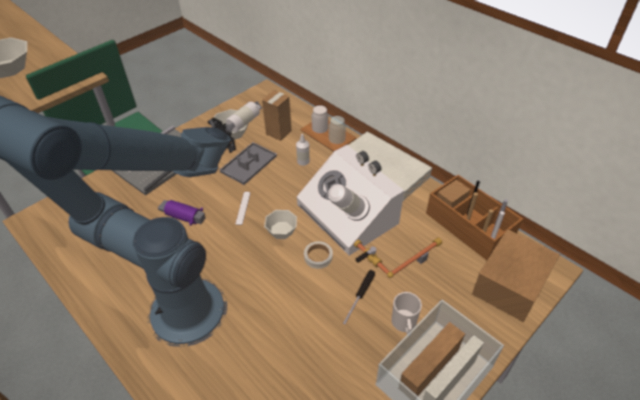

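```bash
cat > ov.py <<'E'
from rows import *
import pickle,cv2
from h import proj
im=pickle.load(open("im12.pkl","rb"))
def draw(W,t,sc):
    I=cv2.resize(np.ascontiguousarray(W["color"][:,:,::-1]),None,fx=sc,fy=sc,interpolation=cv2.INTER_CUBIC)
    def dot(X,c):
        q=proj(W,rz(t[2])@np.array(X)+[t[0],t[1],0])*sc+(sc-1)/2; cv2.circle(I,(int(round(q[0])),int(round(q[1]))),2,c,-1)
    for x in(-.095,.095):
        for y in(-.06,.06): dot([x,y,.016],(0,0,255)); dot([x,y,0],(255,0,0))
    for s in(-.028,.028):
        for k in(-.005,.005):
            for y in(-.027,.027): dot([s+k,y,.049],(0,255,0))
    return I
if __name__=="__main__":
    cv2.imwrite("pics/ow.png",draw(im["wrist"],tr,4)[520:1400,1580:2400][:, :][::1,::1])
    I=draw(im["scene"],tr,6);cv2.imwrite("pics/os.png",I[1230:1700,2560:3000])
    I=cv2.imread("pics/ow.png");cv2.imwrite("pics/ow.png",cv2.resize(I,None,fx=.68,fy=.68))
E
python3 ov.py
```

```text
(no output)
```

View pics/ow.png

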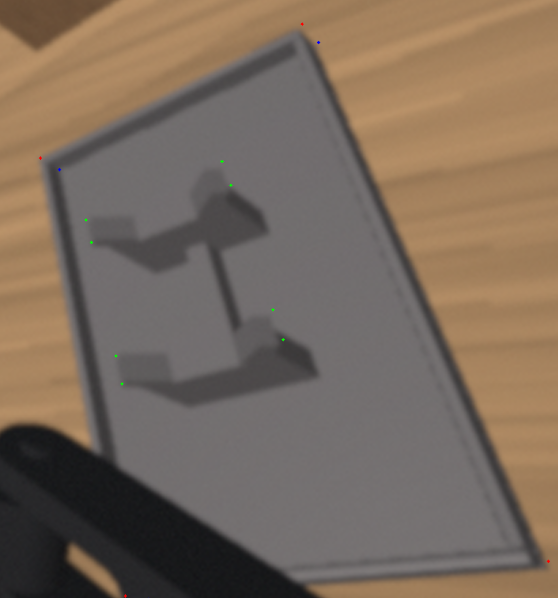

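View pics/os.png

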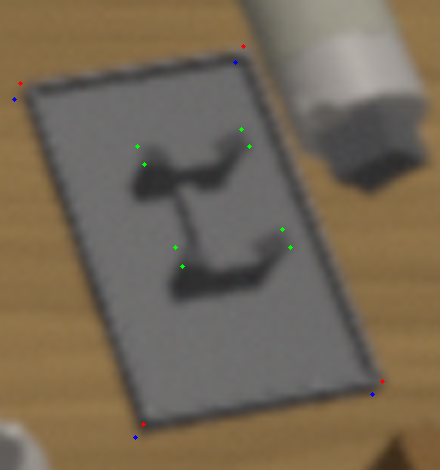

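```bash
cat > fit3.py <<'E'
from rows import *
import pickle
from h import proj
i12=pickle.load(open("im12.pkl","rb"));i5=pickle.load(open("im5.pkl","rb"))
W12,S,W5,D=i12["wrist"],i12["scene"],i5["wrist"],i5["side"]
cw=lambda X,Y:((1580+X/.68)/4-.4,(520+Y/.68)/4-.4); cs=lambda X,Y:((2560+X)/6-.4,(1230+Y)/6-.4)
tc=np.array([[x,y,.016] for x in(-.095,.095) for y in(-.06,.06)])
sd=np.array([[s+k,y,.049] for s in(-.028,.028) for k in(-.005,.005) for y in(-.027,.027)])
def near(W,pts,uvs):
    out=[]
    for uv in uvs:
        k=np.argmin([np.linalg.norm(proj(W,rz(tr[2])@x+[tr[0],tr[1],0])-uv) for x in pts]); out.append((W,pts[k],np.array(uv)))
    return out
o=near(W12,tc,[cw(43,160),cw(300,31),cw(545,567)])+near(W12,sd,[cw(87,219),cw(92,241),cw(118,355),cw(124,382),cw(225,170),cw(236,193),cw(276,317),cw(286,343)])+near(S,tc,[cs(28,90),cs(245,55),cs(378,380),cs(145,428)])+near(W5,tc,[(583.75,115),(518,238.75),(587.5,221.75),(504.5,137)])+near(D,tc,[(220.5,171.7),(243.8,183.8),(276.7,155),(253.3,143.7)])
def g(x): return np.concatenate([(proj(d,rz(x[2])@q+[x[0],x[1],0])-uv)*(.6 if d is S or d is D else 1) for d,q,uv in o])
s=least_squares(g,tr,loss="soft_l1");print(s.x,"old",tr);print(g(s.x).reshape(-1,2).round(1).tolist());np.save("tray.npy",s.x)
E
python3 fit3.py; python3 - <<'E'
from rows import *
print(delta(*laypose(-50,.15)))
from h import *
import pickle
i=pickle.load(open("im12.pkl","rb"))
# check cartridge in hand: expected bar centre, top-of-body centre, body foot-end centre in images
s=manip.sense();P,R=s["position"],s["orientation"];C=P+R@c;f=R@fT
for k in ("wrist","scene","side"):
    print(k,[proj(i[k],C+a*f).round(1).tolist() for a in(-.015,.015,.130,.152)])
print("C",C,"f",f)
E
```

```text
[0.52619547 0.35945313 0.17642414] old [0.52717006 0.35992613 0.18177267]
[[-0.4, -0.6], [1.9, -2.1], [1.7, -0.1], [0.2, 0.9], [0.1, 1.1], [-0.4, 1.2], [-0.4, 1.4], [-0.2, -2.4], [-1.3, -2.0], [-0.6, -1.6], [-0.5, 0.0], [-0.8, -0.9], [-0.2, -1.0], [0.2, -0.1], [-0.4, -0.7], [0.1, -1.1], [-0.7, 0.7], [-0.8, -0.3], [1.7, -0.5], [-0.8, -1.7], [-0.1, -1.2], [-0.1, -1.4], [-0.5, -1.5]]
(array([-0.00553265,  0.00379722, -0.00094739]), array([-0.45042018, -0.10973791,  0.36983768]))
wrist [[319.1, 283.0], [319.1, 226.5], [319.0, 87.1], [319.0, 68.9]]
scene [[467.2, 180.1], [471.2, 189.1], [487.5, 226.2], [490.8, 233.7]]
side [[225.2, 129.6], [231.1, 124.9], [252.9, 107.6], [256.9, 104.4]]
C [0.45902962 0.34713269 0.22124045] f [0.98353499 0.18049242 0.00902286]
```

```bash
python3 - <<'E'
from rows import *
s=manip.sense();q0=s["joint_pos"]
for h in(.02,.0):
    sh,rv=delta(*laypose(-50,h)); q,er=ik(*laypose(-50,h),q0+[0,.4,0,.5,.2,-.6]); print(h,sh.round(4),(sh/6).round(4),rv.round(2),q.round(2),er.round(4))
print("down 1mm in tool",(laypose(-50,0)[1].T@[0,0,-.001]).round(5))
E
```

```text
0.02 [-0.0703  0.1034  0.0519] [-0.0117  0.0172  0.0086] [-0.45 -0.11  0.37] [ 0.28  0.15  2.39  2.38  0.64 -0.12] 0.0
0.0 [-0.0803  0.1187  0.06  ] [-0.0134  0.0198  0.01  ] [-0.45 -0.11  0.37] [ 0.28  0.22  2.37  2.43  0.68 -0.19] 0.0
down 1mm in tool [-0.00049  0.00077  0.00041]
```

```bash
python3 -m crank '[[[-0.0117,0.0172,0.0086],[-0.45,-0.1,0.37]],[[-0.0117,0.0172,0.0086],[0,0,0]],[[-0.0117,0.0172,0.0086],[0,0,0]],[[-0.0117,0.0172,0.0086],[0,0,0]],[[-0.0117,0.0172,0.0086],[0,0,0]],[[-0.0117,0.0172,0.0086],[0,0,0]],[[0,0,0],[0,0,0]],[[0,0,0],[0,0,0]]]'; python3 - <<'E'
from rows import *
import pickle,cv2
print(delta(*laypose(-50,.02)),delta(*laypose(-50,0)))
im={k:manip.get_image(k) for k in("wrist","scene","side")};pickle.dump(im,open("im13.pkl","wb"))
cv2.imwrite("pics/w13.png",im["wrist"]["color"][:,:,::-1])
a=cv2.resize(im["scene"]["color"][180:300,400:540,::-1],None,fx=4.5,fy=4.5,interpolation=cv2.INTER_CUBIC);cv2.imwrite("pics/s13.png",a)
a=cv2.resize(im["side"]["color"][90:220,180:340,::-1],None,fx=4.5,fy=4.5,interpolation=cv2.INTER_CUBIC);cv2.imwrite("pics/d13.png",a)
E
```

```text
time: 23.05
position: [0.4558, 0.3561, 0.0781]
orientation: [[0.736, 0.111, 0.667], [-0.466, -0.632, 0.619], [0.491, -0.767, -0.414]]
wrist_force: [0.4, 0.4, -2.5]
finger_gap: 0.162
(array([ 0.00139672, -0.00021915,  0.00101434]), array([ 0.04486457,  0.03856533, -0.1096747 ])) (array([-0.00841645,  0.01511408,  0.00929648]), array([ 0.04486457,  0.03856533, -0.1096747 ]))
```

View pics/w13.png

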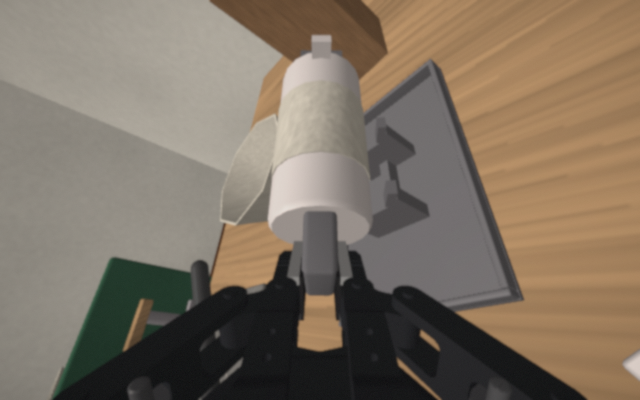

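View pics/s13.png

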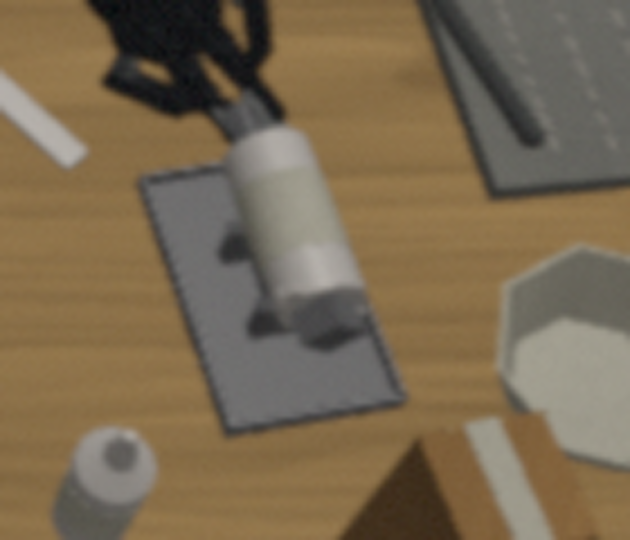

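View pics/d13.png

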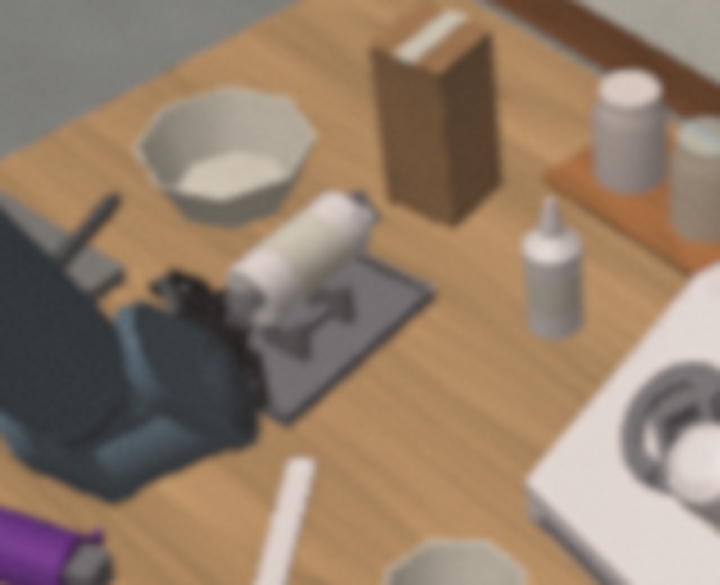

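```bash
python3 - <<'E'
from rows import *
from h import proj
import pickle,cv2
i=pickle.load(open("im13.pkl","rb"))
s=manip.sense();P,R=s["position"],s["orientation"];C=P+R@c;f=R@fT
print(C+.0725*f,f, "in tray frame", rz(tr[2]).T@(C+.0725*f-[tr[0],tr[1],0]), rz(tr[2]).T@f)
for k,box,sc in(("scene",(400,180,140,120),4.5),("side",(180,90,160,130),4.5)):
    W=i[k];x0,y0,w,h=box
    I=cv2.resize(np.ascontiguousarray(W["color"][y0:y0+h,x0:x0+w,::-1]),None,fx=sc,fy=sc,interpolation=cv2.INTER_CUBIC)
    up=np.array([0,0,1.]);lat=np.cross(f,up)
    for a in(.015,.13):
        for t in np.linspace(0,6.28,30):
            q=(proj(W,C+a*f+.028*(np.cos(t)*up+np.sin(t)*lat))-[x0,y0])*sc+1.7; cv2.circle(I,(int(q[0]),int(q[1])),2,(0,0,255),-1)
    for x in(-.095,.095):
        for y in(-.06,.06):
            q=(proj(W,rz(tr[2])@[x,y,.016]+[tr[0],tr[1],0])-[x0,y0])*sc+1.7; cv2.circle(I,(int(q[0]),int(q[1])),3,(0,255,0),-1)
    cv2.imwrite(f"pics/o13{k}.png",I)
E
```

```text
[0.52509292 0.35948033 0.08729369] [0.98460598 0.17478137 0.00159194] in tray frame [-0.00108066  0.00022028  0.08729369] [ 9.99998459e-01 -7.40207538e-04  1.59193915e-03]
```

View pics/o13scene.png

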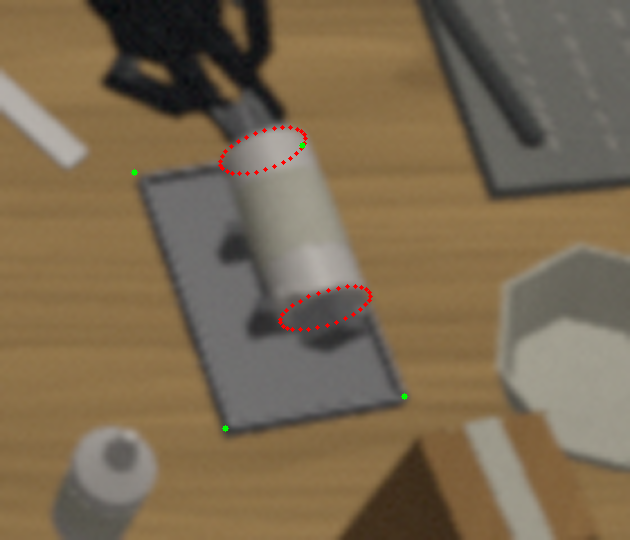

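View pics/o13side.png

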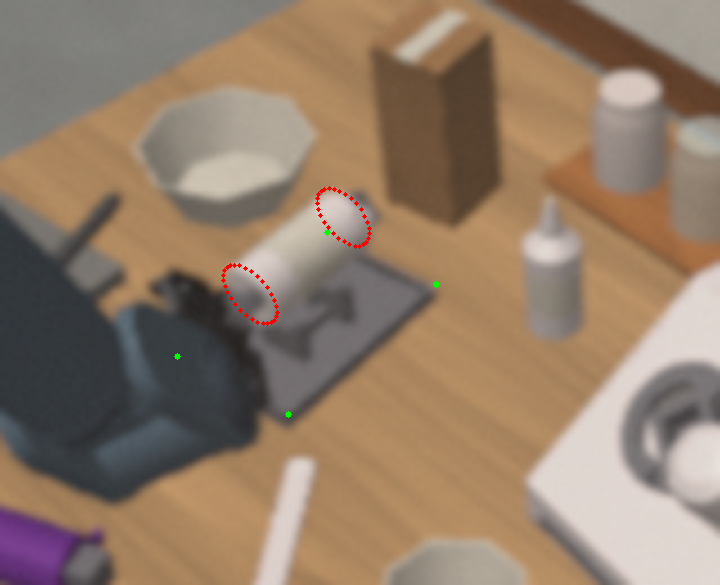

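```bash
python3 -m crank '[[[-0.0035,0.0062,0.004],[0,0,0]],[[-0.0035,0.0062,0.004],[0,0,0]],[[0,0,0],[0,0,0]],[[0,0,0],[0,0,0]]]' | sed -n '2p;4p'; python3 -m crank '[[[-0.001,0.0015,0.0008],[0,0,0]],[[0,0,0],[0,0,0]],[[0,0,0],[0,0,0]]]' | sed -n '2p;4p'; python3 -m crank '[[[-0.001,0.0015,0.0008],[0,0,0]],[[0,0,0],[0,0,0]],[[0,0,0],[0,0,0]]]' | sed -n '2p;4p'; python3 - <<'E'
from rows import *
s=manip.sense();P,R=s["position"],s["orientation"];C=P+R@c;f=R@fT
print("in tray frame", rz(tr[2]).T@(C+.0725*f-[tr[0],tr[1],0]), f[2],s["torque"])
E
```

```text
position: [0.4572, 0.3565, 0.0625]
wrist_force: [0.1, 0.7, -2.3]
position: [0.4572, 0.3567, 0.0606]
wrist_force: [-0.2, 0.9, 0.7]
position: [0.4575, 0.3574, 0.0594]
wrist_force: [-3.1, 1.3, 5.2]
in tray frame [0.00022045 0.00125828 0.06703441] 0.0032904182697897186 [ 0.2748374  -0.36476773  0.54324634]
```

```bash
python3 -m crank '[[[-0.0005,0.0008,0.0004],[0,0,0]],[[0,0,0],[0,0,0]],[[0,0,0],[0,0,0]]]' | sed -n '2p;4p'; python3 - <<'E'
from rows import *
import cv2
s=manip.sense();P,R=s["position"],s["orientation"];C=P+R@c;f=R@fT
print("in tray frame", rz(tr[2]).T@(C+.0725*f-[tr[0],tr[1],0]), f[2],s["torque"])
W=manip.get_image("wrist");cv2.imwrite("pics/w14.png",W["color"][:,:,::-1])
W=manip.get_image("side");cv2.imwrite("pics/d14.png",cv2.resize(W["color"][90:220,180:340,::-1],None,fx=4.5,fy=4.5,interpolation=cv2.INTER_CUBIC))
E
```

```text
position: [0.4576, 0.3577, 0.0589]
wrist_force: [-3.6, 2.6, 7.2]
in tray frame [0.00037897 0.00162945 0.06665232] 0.0048458537840373106 [ 0.46070915 -0.5156673   0.68573046]
```

View pics/w14.png

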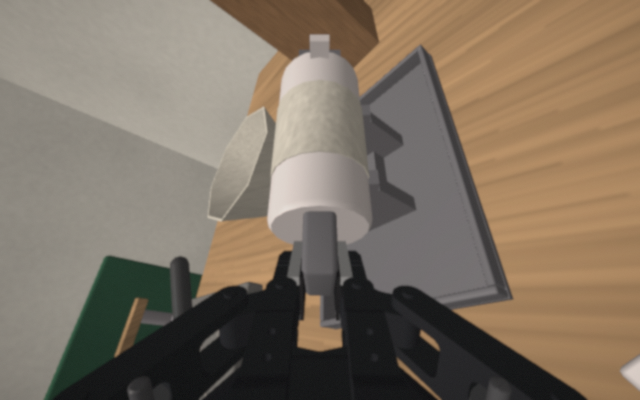

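View pics/d14.png

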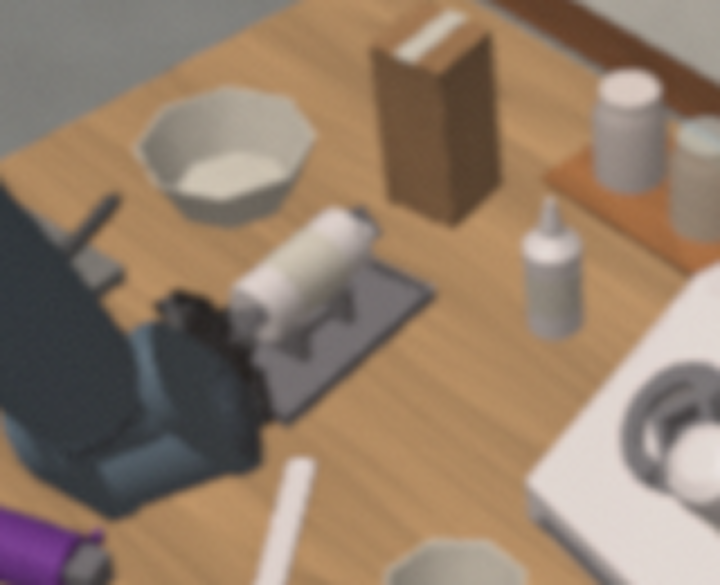

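```bash
python3 -m crank '[[[0,0,0],[0,0,0]],[[0,0,0],[0,0,0]],[[0,0,0],[0,0,0]]]' 0.024 20| sed -n '4,5p';python3 -m crank '[[[0,0,0],[0,0,0]],[[0,0,0],[0,0,0]],[[0,0,0],[0,0,0]]]' 0.045 | sed -n '2p;4,5p'; python3 - <<'E'
from rows import *
import cv2
W=manip.get_image("wrist");cv2.imwrite("pics/w15.png",W["color"][:,:,::-1])
W=manip.get_image("side");cv2.imwrite("pics/d15.png",cv2.resize(W["color"][90:220,180:340,::-1],None,fx=4.5,fy=4.5,interpolation=cv2.INTER_CUBIC))
E
```

```text
wrist_force: [1.0, 0.6, 0.2]
finger_gap: 0.285
position: [0.4564, 0.3561, 0.0561]
wrist_force: [0.3, 0.4, 0.6]
finger_gap: 0.522
```

View pics/w15.png

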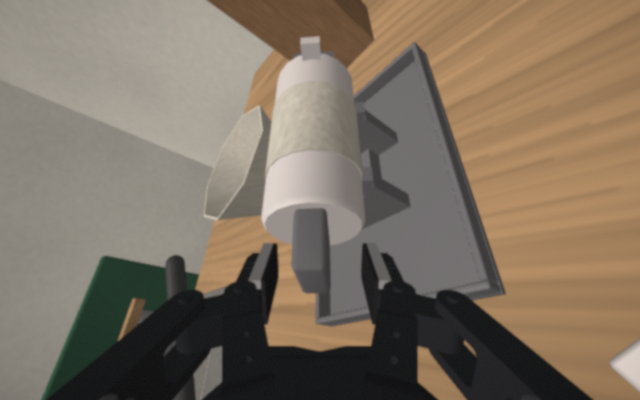

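View pics/d15.png

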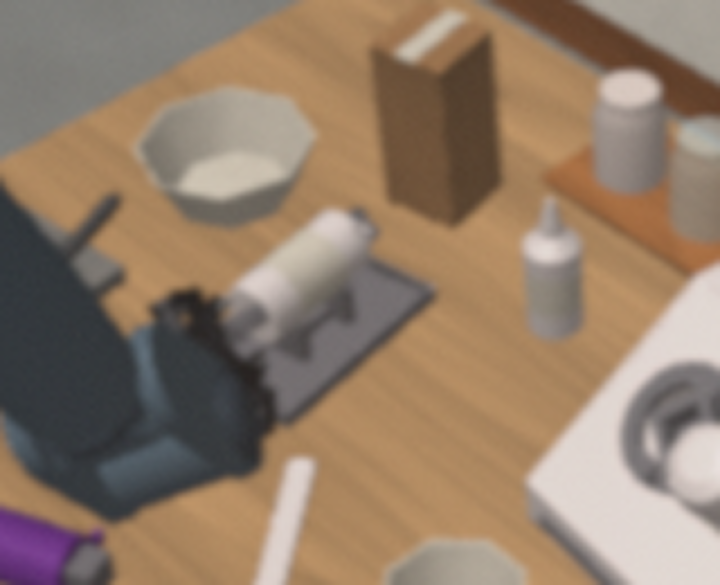

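```bash
python3 - <<'E'
from rows import *
s=manip.sense();P,R=s["position"],s["orientation"];q=s["joint_pos"]
for k in(.02,.04,.06,.08):
    q,er=ik(P-k*R[:,2],R,q);print(k,q.round(2),er.round(4),fk(q,p)[2].round(2))
for h in (.06,.12,.18):
    q2,er=ik(P-.05*R[:,2]+[0,0,h],R,q);print(h,q2.round(2),er.round(4))
print("up .01 in tool",R.T@[0,0,.01])
E
```

```text
0.02 [ 0.25  0.16  2.42  2.39  0.68 -0.16] 0.0 [0.27 0.19 0.17]
0.04 [ 0.22  0.09  2.48  2.33  0.68 -0.12] 0.0 [0.26 0.17 0.18]
0.06 [ 0.19  0.01  2.53  2.27  0.68 -0.07] 0.0 [0.25 0.16 0.19]
0.08 [ 0.15 -0.04  2.54  2.1   0.67  0.06] 0.1324 [0.25 0.15 0.2 ]
0.06 [ 0.21 -0.19  2.53  2.05  0.56  0.21] 0.0
0.12 [ 0.21 -0.4   2.53  1.7   0.49  0.61] 0.0
0.18 [ 0.21 -0.57  2.5   1.34  0.5   1.01] 0.0
up .01 in tool [ 0.00490238 -0.00766585 -0.00414746]
```

```bash
python3 -m crank '[[[0,0,-0.01],[0,0,0]],[[0,0,-0.01],[0,0,0]],[[0,0,-0.015],[0,0,0]],[[0,0,-0.013],[0,0,0]],[[0,0,0],[0,0,0]]]'; python3 -m crank '[[[0.0098,-0.0153,-0.0083],[0,0,0]],[[0.0147,-0.023,-0.0124],[0,0,0]],[[0.0147,-0.023,-0.0124],[0,0,0]],[[0.0147,-0.023,-0.0124],[0,0,0]],[[0,0,0],[0,0,0]],[[0,0,0],[0,0,0]]]'; python3 - <<'E'
from rows import *
import pickle,cv2
im={k:manip.get_image(k) for k in("wrist","scene","side")};pickle.dump(im,open("im16.pkl","wb"))
for k,d in im.items(): cv2.imwrite(f"pics/{k}16.png",d["color"][:,:,::-1])
cv2.imwrite("pics/s16.png",cv2.resize(im["scene"]["color"][180:300,400:540,::-1],None,fx=4.5,fy=4.5,interpolation=cv2.INTER_CUBIC))
cv2.imwrite("pics/v16.png",cv2.resize(im["scene"]["color"][165:315,160:380,::-1],None,fx=3.6,fy=3.6,interpolation=cv2.INTER_CUBIC))
E
```

```text
time: 25.8
position: [0.4238, 0.326, 0.0763]
orientation: [[0.736, 0.11, 0.668], [-0.466, -0.633, 0.618], [0.491, -0.767, -0.415]]
wrist_force: [0.5, 0.0, -0.4]
finger_gap: 0.527
time: 26.4
position: [0.425, 0.3269, 0.1872]
orientation: [[0.735, 0.112, 0.668], [-0.466, -0.632, 0.619], [0.492, -0.767, -0.412]]
wrist_force: [-0.3, -0.1, 0.1]
finger_gap: 0.524
```

View pics/side16.png

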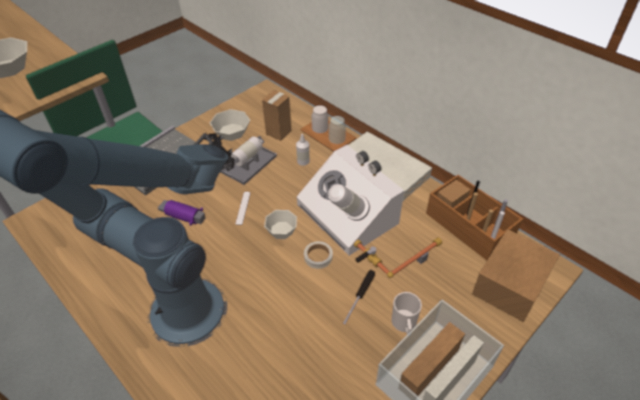

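View pics/s16.png

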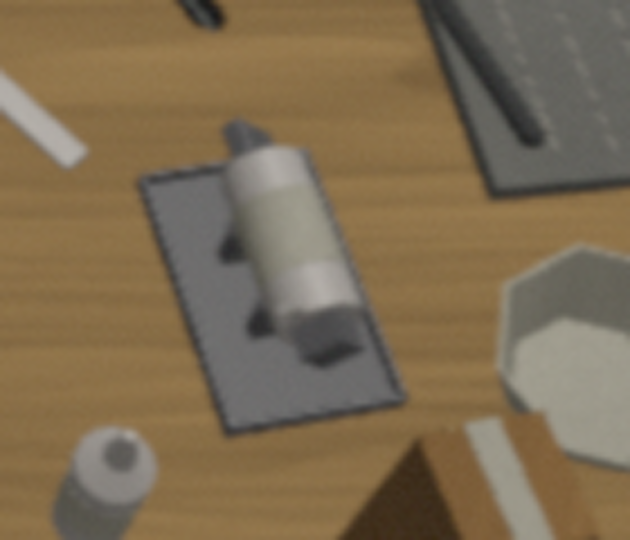

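View pics/v16.png

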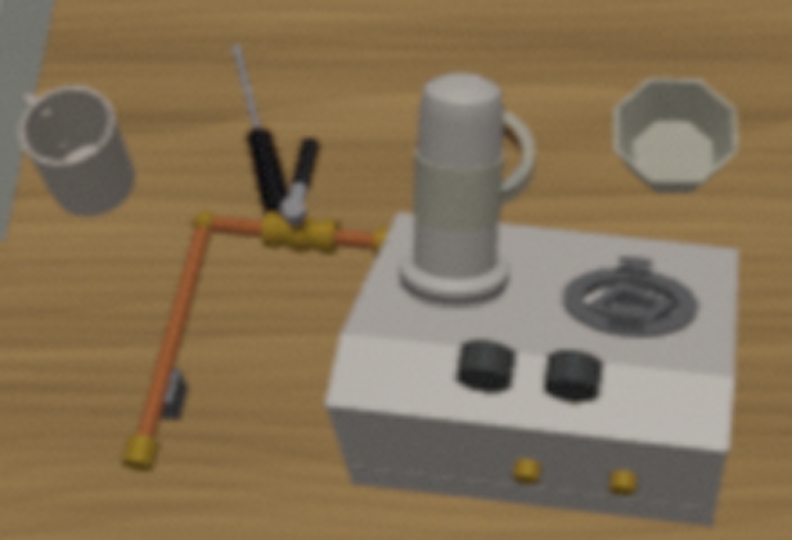

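View pics/wrist16.png

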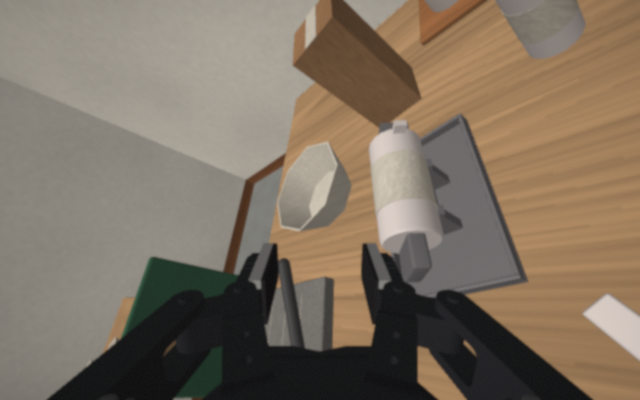

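```bash
python3 - <<'E'
from rows import *
from h import *
im=pickle=None
import pickle
i=pickle.load(open("im16.pkl","rb"));S=i["scene"];W=i["wrist"]
a=atz(S,(241.4,221.9),.09);b=atz(S,(245.6,204.7),.088);d=b-a
print("valve",np.arctan2(-d[0],-d[1])+u[2], a,b)
# cartridge overlay: fit rest position in scene & wrist
I=cv2.resize(np.ascontiguousarray(W["color"][80:320,300:560,::-1]),None,fx=3,fy=3,interpolation=cv2.INTER_CUBIC)
f=rz(tr[2])@[1,0,0];M=np.array([tr[0],tr[1],.066]);lat=rz(tr[2])@[0,1,0]
for x in(-.0575,.0575):
    for t in np.linspace(0,6.28,40):
        q=(proj(W,M+x*f+.028*(np.cos(t)*np.array([0,0,1])+np.sin(t)*lat))-[300,80])*3+1;cv2.circle(I,(int(q[0]),int(q[1])),2,(0,0,255),-1)
cv2.imwrite("pics/o16.png",I)
print(manip.sense()["time"])
E
```

```text
valve 1.5617027243114034 [ 0.4965713 -0.2766223  0.09     ] [ 0.43756166 -0.26981207  0.088     ]
26.55
```

View pics/o16.png

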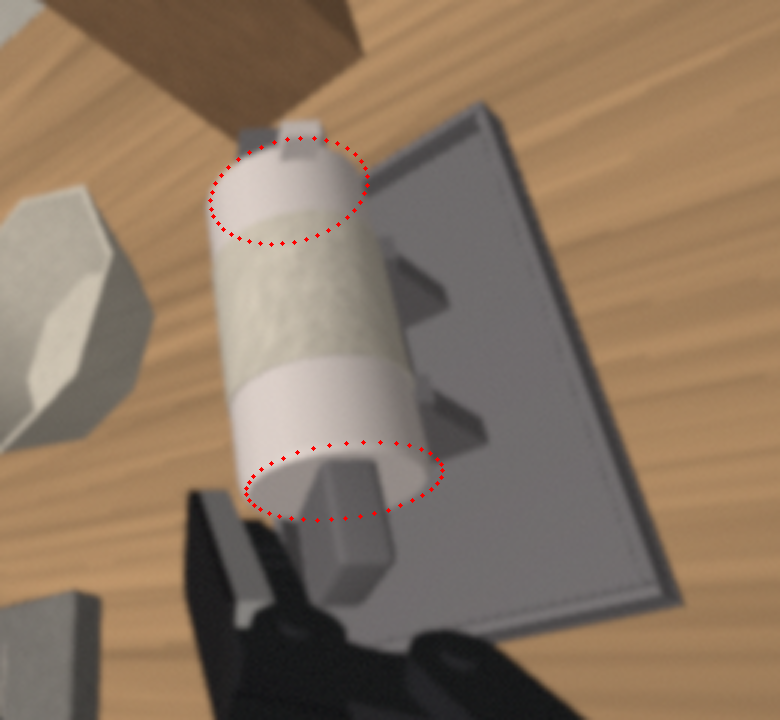

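```bash
python3 -c "
from bench import manip
print(manip.job_done(), manip.sense()['time'], manip.sense()['wrist_force'])"
```

```text
the job is handed in; nothing more can be done
the job is handed in; nothing more can be done
```

The job is handed in at about 26.6 s on the robot's clock. The valve is shut, and the short cartridge is unlocked, drawn out and lying in the drip tray's saddles.

- **Valve:** I pushed the lever round to its stop, where the force rose to about 20 N with no further movement. The last camera check put it at about 1.56 rad, across the pipe.
- **Unlocking:** The cartridge gave counter-clockwise, seen from the bar-grip end. I turned it to a firm stop: the tool reached 67°, about 6° past the expected 60.7° because of give in the grip. It drew out with low force.
- **Laying down:** I lowered it until both saddles appeared to carry it (about 10 N change at the wrist), then opened the jaws. It did not drop, and the gripper is clear, with wrist force near zero.
- **Last check:** The last pictures show it along the tray's axis on both saddles, within about 2 mm of where I had estimated it should lie. The cameras disagree with each other by about 1–2 mm. I saw nothing else on the table moved, but I checked that only by eye. A final sensor reading after handing in was refused, so the second after hand-in is unmeasured.

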